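# Make the labelling bench ready for the next batch of syringes

### The job

Make the labelling bench ready, in this order: run the label guide along its rail up against the end stop; pull the tension gauge's handle out until its pointer is level with the brass clip, hold it there for two seconds, and ease it back home without letting it snap; lay every syringe flat in the tray; push the loaded tray along the bench, without lifting it, until it lies wholly on the white mat; last, bring the guide back until its pointer is level with the clip on its rail. Leave the other things alone.

Things in the scene. Friction and masses are not known exactly. Their poses are not given: they have to be found in the camera images.
- gauge: The tension gauge, fixed to the bench at the left: aluminium base plate 320 x 80 x 10 mm with a grey housing (54 mm high) on its far end. Origin: centre of the plate's underside. The handle pulls out along the gauge's own -x axis, roughly towards the robot.
- gauge_handle (a joint): How far the gauge's handle is pulled out of the housing, m: 0 home, 0.12 fully out. Its spring pulls back with about 3 N at home and 90 N per metre more; let go, it snaps home. Weight 0.2 kg.
- gauge_grip (a point): Middle of the top of the gauge's handle, an upright black paddle 14 mm thick along the pull (gauge x), 36 mm wide, its top 72 mm above the bench; the rod behind it is below 28 mm. With the handle home, the housing's face is 74 mm behind the paddle's middle.
- gauge_pointer (a point): Tip of the steel pointer fin (3 mm wide) on the gauge handle's foot, on the plate's -y side, in line with the middle of the paddle, 14 mm above the bench; moves with the handle.
- gauge_clip: The brass clip on the -y edge of the gauge's plate that marks the tension wanted: 12 mm long along the pull. Its x axis is the gauge's; the pointer is level with it when their x along the gauge agree. The origin lies on the gauge's centre line at bench height, level with the middle of the clip (the clip itself is 46 mm to the -y side).
- guide_rail: The label guide's rail, fixed across the bench beyond the tray: steel bar 300 mm long, 40 mm wide, 20 mm high. Origin: centre of the underside. The guide slides along the rail's y axis; the taller end stop block (36 mm high) is at the +y (left) end.
- guide (a joint): Position of the label guide along the rail, m: 0 at the right end, 0.20 against the end stop at the left. Stays where it is left (about 2 N of friction).
- guide_grip (a point): Middle of the top of the guide's tab, a black upright tab 14 mm thick along the rail, 28 mm wide, its top 78 mm above the bench; the carriage block under it is 36 mm high, 50 mm long.
- guide_pointer (a point): Tip of the steel pointer fin (3 mm wide) on the guide's near (-x) side, in line with the middle of the tab, 34 mm above the bench.
- guide_clip: The brass clip on the near edge of the rail that marks where the guide belongs: 10 mm long along the rail. Axes as the rail; the origin lies on the rail's centre line at bench height, level with the middle of the clip (the clip itself is 38 mm to the near side).
- mat: The infeed mat, a white sheet with a thin black border, 250 x 190 mm in all (its x, y), flat on the bench, under 1 mm thick. Origin: its centre.
- tray: Loose shallow grey tray, 210 x 150 mm (its x, y), 18 mm high, walls and floor 6 mm thick, 0.3 to 0.6 kg empty. Origin: centre of its underside. Three thin lines divide the floor into four lanes along its y, lane centres at x = -66, -22, 22 and 66 mm.
- syringe1: White capped syringe lying on its side, 104 mm long along its x (black cap to +x), barrel 22 mm thick from x = -42 to +32 mm, finger flange 32 x 22 mm at x = -40 mm, 40 to 65 g. Origin: on the barrel's axis at mid-length, 11 mm above what it lies on. May be absent.
- syringe2: White capped syringe lying on its side, 104 mm long along its x (black cap to +x), barrel 22 mm thick from x = -42 to +32 mm, finger flange 32 x 22 mm at x = -40 mm, 40 to 65 g. Origin: on the barrel's axis at mid-length, 11 mm above what it lies on. May be absent.
- syringe3: White capped syringe lying on its side, 104 mm long along its x (black cap to +x), barrel 22 mm thick from x = -42 to +32 mm, finger flange 32 x 22 mm at x = -40 mm, 40 to 65 g. Origin: on the barrel's axis at mid-length, 11 mm above what it lies on. May be absent.
- syringe4: White capped syringe lying on its side, 104 mm long along its x (black cap to +x), barrel 22 mm thick from x = -42 to +32 mm, finger flange 32 x 22 mm at x = -40 mm, 40 to 65 g. Origin: on the barrel's axis at mid-length, 11 mm above what it lies on. May be absent.
- label_roll: Bystander: label roll, a white paper ring lying flat, 84 mm across, 30 mm high. Origin: centre of its underside.
- roller: Bystander: dark steel roller standing among the syringes, 28 mm across, 32 mm high. Origin: centre of its underside.
- jar: Bystander: small closed jar, 48 mm across, 60 mm high. Origin: centre of its underside.
- wrench: Bystander: steel wrench lying flat. Origin: centre of its underside (for the wrench, about its middle).
- carton: Bystander: cardboard carton 80 x 110 x 50 mm. Origin: centre of its underside.
- tub: Bystander: open white tub 110 mm across, 75 mm high. Origin: centre of its underside.
Not all that is in view belongs to the job. Leave any green look-alike of the syringe4 alone. Leave any red look-alike of the syringe2 alone.

How it is judged:
On the way, in this order (a step that is already met when the one before it is completed fails the run):
1. the guide is against its end stop (value of joint guide above 0.195 m), for 0.2 s.
2. the gauge's pointer is held level with its clip (6 mm either way) for 1.5 s (x of gauge_pointer in the frame of gauge_clip between -0.006 and 0.006 m), for 1.5 s.
3. the gauge's handle is home again (value of joint gauge_handle below 0.005 m), for 0.2 s.
4. every syringe lies flat in the tray (x of syringe1 in the frame of tray between -0.092 and 0.092 m and y of syringe1 in the frame of tray between -0.035 and 0.035 m and z of each of syringe1, syringe2, syringe3, syringe4 in the frame of tray below 0.026 m and angle between syringe1's own x axis and vertical between 1.4 and 1.74 rad and x of syringe2 in the frame of tray between -0.092 and 0.092 m and y of syringe2 in the frame of tray between -0.035 and 0.035 m and angle between syringe2's own x axis and vertical between 1.4 and 1.74 rad and x of syringe3 in the frame of tray between -0.092 and 0.092 m and y of syringe3 in the frame of tray between -0.035 and 0.035 m and angle between syringe3's own x axis and vertical between 1.4 and 1.74 rad and x of syringe4 in the frame of tray between -0.092 and 0.092 m and y of syringe4 in the frame of tray between -0.035 and 0.035 m and angle between syringe4's own x axis and vertical between 1.4 and 1.74 rad), for 0.2 s.
5. the loaded tray lies on the mat (all of step 4 and x of tray in the frame of mat between -0.02 and 0.02 m and y of tray in the frame of mat between -0.02 and 0.02 m and angle between the x axis of tray and the x axis of mat, either way round below 0.2 rad and height (world z) of tray below 0.006 m), for 0.2 s.
6. the guide's pointer is level with its clip (y of guide_pointer in the frame of guide_clip between -0.005 and 0.005 m), for 0.2 s.
At the end, for the whole second after the job is handed in: Every syringe present lies flat in the tray, the tray lies flat and wholly on the mat (centre within 20 mm each way, square within 0.2 rad), the guide's pointer is level with its clip within 5 mm, the gauge's handle is home within 5 mm, all at rest (all of step 5 and all of step 6 and value of joint gauge_handle below 0.005 m and linear speed of tray below 0.02 m/s and linear speed of each of syringe1, syringe2, syringe3, syringe4 below 0.03 m/s); the robot touches nothing.
It fails at once if the gauge's handle snaps back (faster than 0.5 m/s) (velocity of joint gauge_handle below -0.5 m/s).
It fails at once if the tray is lifted off the bench (25 mm) (height (world z) of tray above 0.025 m).
It fails at once if a bystander is moved by more than 40 mm (distance of any of label_roll, roller, jar, wrench, carton, tub from where it was at the start of the episode above 0.04 m).
Of syringe1, syringe2, syringe3, syringe4 only 2 to 4 are there at a start; the rules pass over those that are not, and their reading is None.
At some moment in a run one of syringe1, syringe2, syringe3, syringe4 may be knocked a few centimetres aside while the robot is not near it.
It also fails if it takes over 208 s, if anything falls off the work surface, if the arm or the gripper's body presses on something with over 40 N, if the wrist force passes 120 N, or if a joint passes its speed limit or range.

### The arm

A 6-joint arm with a two-finger parallel gripper is mounted at the origin on the work surface. World frame = base frame: x ahead of the robot, y to its left, z up, the work surface at z = 0. Lengths are in m, angles in rad, forces in N, time in s.
With the tool pointing down it reaches from about 0.3 to 0.75 m from the base axis. Payload 8.5 kg.
Tool frame: the origin (TCP) lies on the front face of the gripper's body, between the roots of the fingers; the fingertips stand 64 mm ahead of it and the grasp point (between the pads) lies 45 mm ahead of it; z points along the fingers, y is the direction in which the jaws open and shut (so a half turn about z gives the same grasp; the last joint's range is limited). The gripper opens to 88 mm and grips with 3 to 60 N. Pads are 18 mm wide; open, the fingers measure 123 mm over their backs; the gripper's body (75 mm by 187 mm) begins 45 mm behind the grasp point.
Start: joints at [-1.407, 0.381, 1.297, -0, 1.464, -0.215], TCP at [0.203, -0.511, 0.303] pointing down, gripper open.
Joint ranges: [-3.11, 3.11], [-0.89, 2.33], [0.22, 2.48], [-1.42, 4.56], [0.17, 2.85], [-2.88, 2.88]. Speed limits (rad/s): [2.39, 2.39, 3.14, 3.14, 3.14, 3.14].

### API

Orientations are given as a unit quaternion [w, x, y, z].
In Python, from bench import manip gives the robot as it stands. The module is installed in compiled form; this text tells all that it offers.
- The arm moves only by the shell command python3 -m creep 'ROWS'. ROWS is JSON, a list of rows, each a list of 3 entries, a list of its own where there are three numbers: the opening in per cent of the stroke, from 0 (shut) to 100 (fully open), then the shift along the tool's x, y, z in cm, then the turn about the tool's z in rad. In form: [[fingers, [tx, ty, tz], roll], ...]. A call has 1 to 20 rows; each row shifts and turns the commanded pose from where the row before left it, along the tool's axes as they then stand; what a row does not reach is not made up. A row lasts 1/8 s, in which the tool goes at most 62.5 mm and 10.7 degrees, less where a joint would pass 70% of its speed; a pose out of reach is approached as far as the arm can. A call is refused whole if a number of a shift passes 6.25 or a number of a turn 0.188, either way. A call with a gripper value outside its range is refused whole. The fingers move at their own pace and stop on an object; the grip force is fixed at half the most. Time passes only in rows, so rows that do not move let the fingers close. It gives the time, the measured TCP pose, the force and the opening at its end, in the units of the state.
- manip.sense(): the state, without advancing time (a new reading comes with each control period).
- manip.camera(name): name is "scene" or "top" or "wrist"; returns the picture (480x640x3 uint8, red, green, blue); there is no depth.
- manip.camera_params(name): a dict with "intrinsics" (3x3 intrinsics, pixels), "D" ([k1, k2, p1, p2, k3] as OpenCV has them; the pictures are not rectified), "R" (3x3) and "t" (3): a world point X has camera coordinates R X + t. Camera axes: x right, y down, z forward; pixel columns grow to the right and rows downward; lengths in m; the calibration is good to about 2 mm. A picture is of the moment at which its call begins: read the wrist's pose just before it. camera_params takes no time and is no camera call; for the wrist camera it gives the pose at the moment of the call.
- manip.finish_job(): hands the job in, once; it reports no verdict.
Trained networks look in the newest picture that a camera, given by its name, has taken for a name from the list of things; names that differ only in an ending like _2 or _b are one class to them, and where a whole thing is asked for, a point or a joint stands for the part that bears it (a point fixed in the world has none). Each returns a list of dicts, best first, with "conf" (0 to 1); they miss things now and then, are a little off and sometimes report something else, mostly with a low value. They report only what shows in the picture. A call takes as long as a camera call. They do not tell look-alikes from the thing itself.
- manip.boxes_of(camera, target): "centre" ([column, row] in pixels, amid what is visible of it).
- manip.trace(camera, target): "region" (480x640 bool, what is visible of it) and "centre" ([column, row] in pixels, amid what is visible of it).
The state is a dict: "time": time; "joint_pos": joint angles; "joint_velocities": joint speeds; "tau": joint torques, N m; "eef_pos": TCP position; "orientation": TCP orientation; "contact_force": force on the tool from outside, world axes, zero at the start; "wrist_torque": the same for the moment, N m; "grip_width": finger opening in m.
Only numpy, scipy, OpenCV 4.12 (cv2) and the standard library are available. Lean on these libraries where they do the work, as an engineer would, in place of code of your own. Each camera call takes 0.05 s, during which the arm holds its last target.

## Working session

There is one attempt and no reset: what is moved stays moved. The work goes in short steps, Python scripts to look and compute and a shell command to move; the robot and the scene stay as the last step left them, time stands still between calls to the robot, and variables do not carry over. Pictures are saved under pics/ and viewed, and the job is handed in when it is done.

```bash
ls; mkdir -p pics; python3 - <<'E'
from bench import manip
import cv2
s=manip.sense();print(s)
for n in("scene","top","wrist"):
    im=manip.camera(n);cv2.imwrite(f"pics/{n}0.png",im[:,:,::-1])
    print(n,manip.camera_params(n))
E
```

```text
pics
{'time': 0.0, 'joint_pos': array([-1.40730217e+00,  3.81185720e-01,  1.29827618e+00, -2.79204472e-05,
        1.46361650e+00, -2.15287589e-01]), 'joint_velocities': array([-7.08805747e-04, -1.75708403e-03,  9.61507069e-04,  9.56516507e-04,
        3.85170353e-05,  1.35349967e-03]), 'tau': array([ 2.98012073e-04, -4.37934887e+01, -2.24560332e+01,  7.14039942e-02,
        3.51771573e-02, -9.24750384e-05]), 'eef_pos': array([ 0.20334945, -0.51080988,  0.30213803]), 'orientation': array([-7.42985189e-04,  9.82118538e-01,  1.88262120e-01,  5.36152030e-06]), 'contact_force': array([-0.110671  ,  0.02455731,  0.53806639]), 'wrist_torque': array([-0.00823865, -0.00247033,  0.00143486]), 'grip_width': 0.08790934342957336}
scene {'intrinsics': array([[461.33374471,   0.        , 320.48603518],
       [  0.        , 461.33374471, 234.48392103],
       [  0.        ,   0.        ,   1.        ]]), 'D': array([-0.01823043,  0.        ,  0.        ,  0.        ,  0.        ]), 'R': array([[ 0.36216465,  0.93188334, -0.02074141],
       [ 0.6317571 , -0.26176418, -0.72963174],
       [-0.68536
[... 328 characters left out ...]
   ]), 'R': array([[ 0.02656701, -0.99964443, -0.00228039],
       [-0.9942333 , -0.02618597, -0.1039925 ],
       [ 0.10389581,  0.00503001, -0.99457547]]), 't': array([-0.05556381,  0.5841931 ,  1.09740751])}
wrist {'intrinsics': array([[362.93804891,   0.        , 326.37073856],
       [  0.        , 362.93804891, 236.47973338],
       [  0.        ,   0.        ,   1.        ]]), 'D': array([0.00285319, 0.        , 0.        , 0.        , 0.        ]), 'R': array([[ 3.69297149e-01, -9.29311237e-01, -4.89559161e-04],
       [-8.79115452e-01, -3.49520641e-01,  3.24023679e-01],
       [-3.01289957e-01, -1.19230642e-01, -9.46048844e-01]]), 't': array([-0.55012935, -0.04395753,  0.39049811])}
```

View pics/top0.png

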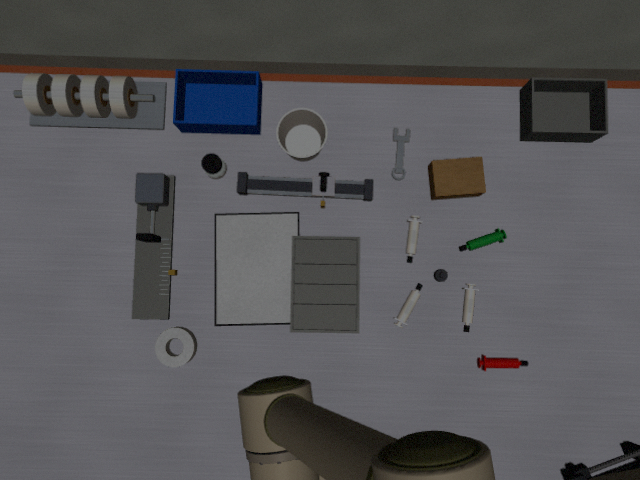

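View pics/scene0.png

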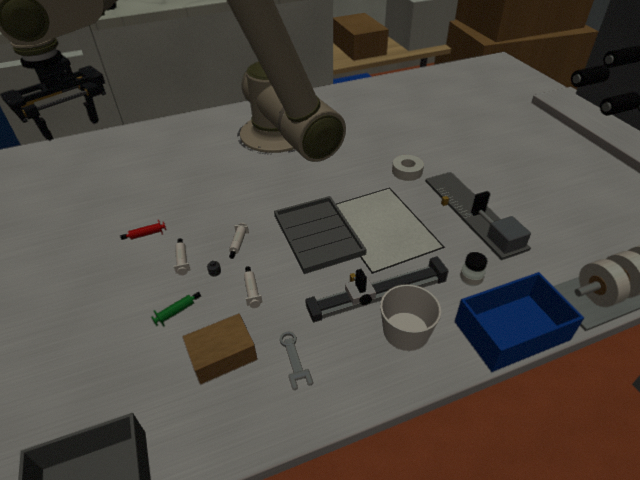

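View pics/wrist0.png

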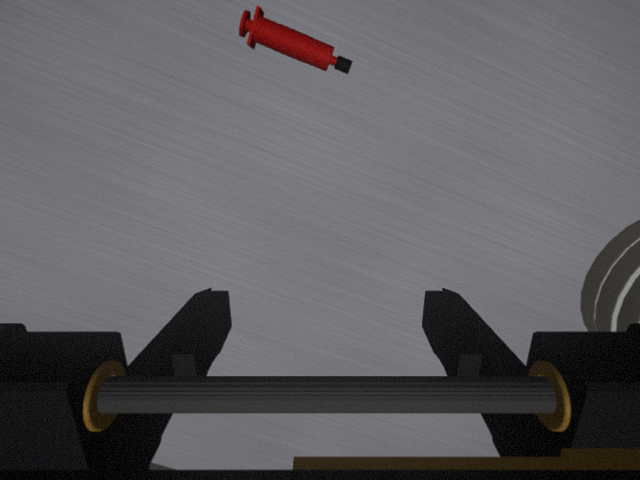

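```bash
cat > h.py <<'E'
import numpy as np, cv2
from bench import manip
from scipy.spatial.transform import Rotation as Rn
def ray(cam,px,P=None):
    P=P or manip.camera_params(cam)
    u=cv2.undistortPoints(np.array([[px]],float),P["intrinsics"],P["D"]).ravel()
    R,t=P["R"],P["t"]; return -R.T@t, R.T@np.array([u[0],u[1],1])
def w(cam,px,z,P=None):
    o,d=ray(cam,px,P); return o+d*(z-o[2])/d[2]
def px(cam,X,P=None):
    P=P or manip.camera_params(cam)
    return cv2.projectPoints(np.array([X],float),cv2.Rodrigues(P["R"])[0],P["t"],P["intrinsics"],P["D"])[0].ravel()
def tool():
    s=manip.sense(); q=s["orientation"]; R=Rn.from_quat([q[1],q[2],q[3],q[0]]).as_matrix()
    return s,R
def go(target,yaw=None):
    """shift in tool axes (cm) to TCP target; roll to get tool x axis yaw"""
    s,R=tool(); d=R.T@(np.array(target)-s["eef_pos"])*100
    y=np.arctan2(R[1,0],R[0,0])
    print("t",round(s["time"],2),"tcp",s["eef_pos"].round(4),"yaw",round(y,3),"grip",round(s["grip_width"],4),"tool shift cm",d.round(2),"zax",R[:,2].round(3), "roll",None if yaw is None else round((y-yaw+np.pi/2)%np.pi-np.pi/2,3))
E
python3 - <<'E'
from h import *
import pickle
ims={c:manip.camera(c) for c in("top","scene")}
T=[("guide",.05),("guide_grip",.078),("guide_pointer",.034),("guide_clip",.02),("guide_rail",.01),("gauge",0),("gauge_handle",.05),("gauge_grip",.072),("gauge_pointer",.014),("gauge_clip",.01),("mat",0),("tray",.01),("syringe1",.011),("syringe4",.011),("label_roll",.03),("roller",.032),("jar",.06)]
for n,z in T:
    for c in ims:
        r=manip.boxes_of(c,n)
        print(n,c,[(np.round(b["centre"]).astype(int).tolist(),round(b["conf"],2),w(c,b["centre"],z)[:2].round(3).tolist()) for b in r[:6]])
E
```

```text
guide top [([324, 182], 0.95, [0.704, -0.039])]
guide scene [([445, 198], 0.46, [0.536, 0.259])]
guide_grip top [([323, 186], 0.8, [0.688, -0.038]), ([216, 165], 0.41, [0.727, 0.191])]
guide_grip scene [([359, 288], 0.94, [0.734, -0.058]), ([481, 203], 0.65, [0.61, 0.302])]
guide_pointer top [([323, 184], 0.96, [0.702, -0.037]), ([307, 187], 0.26, [0.695, -0.003])]
guide_pointer scene [([359, 289], 0.69, [0.702, -0.043])]
guide_clip top [([411, 235], 0.25, [0.597, -0.234])]
guide_clip scene [([220, 349], 0.74, [0.725, -0.332]), ([352, 276], 0.39, [0.652, -0.036])]
guide_rail top [([307, 187], 0.67, [0.7, -0.0])]
guide_rail scene [([365, 292], 0.93, [0.696, -0.026]), ([445, 199], 0.49, [0.497, 0.292])]
gauge top [([153, 245], 0.61, [0.562, 0.339])]
gauge scene [([484, 219], 0.69, [0.59, 0.344]), ([385, 233], 0.51, [0.541, 0.099])]
gauge_handle top [([152, 238], 0.81, [0.573, 0.325])]
gauge_handle scene [([481, 205], 0.62, [0.59, 0.322])]
gauge_grip top [([150, 235], 0.68, [0.576, 0.323])]
gauge_grip scene [([481, 206], 0.84, [0.611, 0.301])]
gauge_pointer top [([151, 236], 0.63, [0.58
[... 1040 characters left out ...]
84, [0.595, -0.239]), ([468, 303], 0.64, [0.451, -0.359]), ([498, 361], 0.61, [0.33, -0.424]), ([440, 278], 0.58, [0.506, -0.3])]
syringe4 scene [([175, 305], 0.93, [0.582, -0.396]), ([144, 231], 0.78, [0.328, -0.433]), ([252, 292], 0.66, [0.607, -0.24]), ([182, 260], 0.61, [0.459, -0.363]), ([240, 239], 0.6, [0.441, -0.226])]
label_roll top [([168, 348], 0.55, [0.341, 0.284]), ([149, 237], 0.38, [0.576, 0.339])]
label_roll scene [([408, 168], 0.79, [0.367, 0.254]), ([250, 290], 0.58, [0.619, -0.246])]
roller top []
roller scene [([484, 219], 0.68, [0.618, 0.316]), ([211, 267], 0.67, [0.526, -0.306])]
jar top [([215, 164], 0.74, [0.734, 0.196])]
jar scene [([477, 269], 0.77, [0.764, 0.186])]
```

```bash
python3 - <<'E'
from h import *
im=manip.camera("top")[:,:,::-1]
cv2.imwrite("pics/cropA.png",cv2.resize(im[160:330,125:380],None,fx=3.1,fy=3.1,interpolation=cv2.INTER_CUBIC))
cv2.imwrite("pics/cropB.png",cv2.resize(im[200:380,380:540],None,fx=3.3,fy=3.3,interpolation=cv2.INTER_CUBIC))
E
```

```text
(no output)
```

View pics/cropA.png

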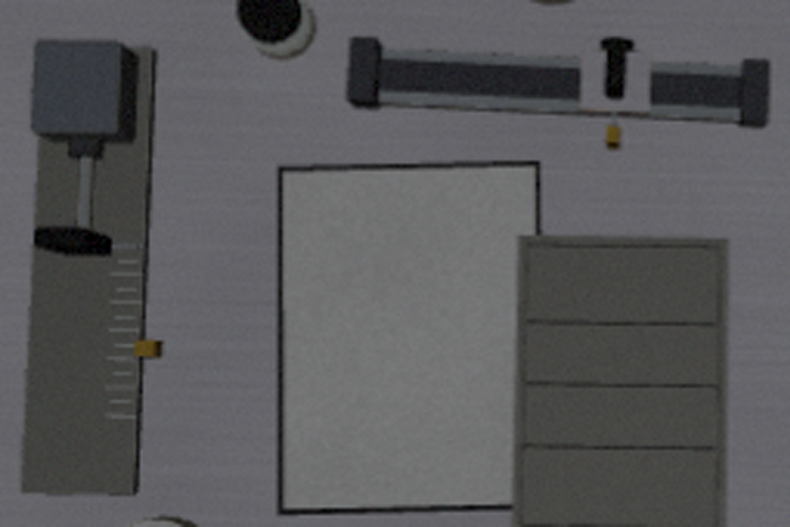

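View pics/cropB.png

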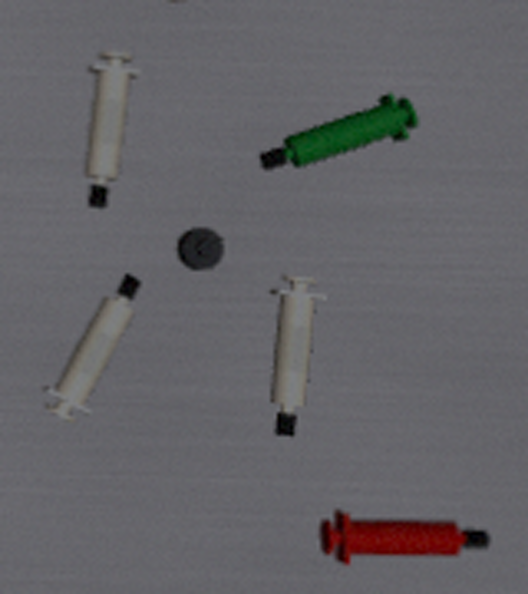

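```bash
python3 - <<'E'
from h import *
def c(a,b,z,s=3.1,o=(125,160)): return w("top",(o[0]+a/s,o[1]+b/s),z)[:2].round(4)
def p(n,*v): print(n,*[x.tolist() for x in v])
p("mat TL TR BL",c(280,168,0),c(539,162,0),c(282,512,0))
p("tray TL TR",c(518,236,.018),c(729,238,.018))
p("rail near edge L R",c(380,107,.02),c(740,123,.02)); p("rail far",c(380,52,.02),c(740,62,.02))
p("gclip z.02/.03",c(614,135,.02),c(614,135,.03)); p("carriage top corners .036",c(582,108,.036),c(651,111,.036),c(582,50,.036),c(652,52,.036))
p("tab top",c(617,44,.078)); p("tab bottom",c(614,97,.05))
p("stop faces top .036",c(380,40,.036),c(380,105,.036),c(740,60,.036),c(740,125,.036))
p("gauge right edge",c(155,47,.01),c(137,492,.01)); p("BL",c(22,492,.01))
p("paddle top ends front face",c(36,232,.072),c(111,238,.072)); p("gaugeclip .01/.015",c(148,348,.01),c(148,348,.014)); p("fin?",c(122,245,.014))
for n,a,b in [("SA",(116,55),(97,207)),("SB",(66,412),(131,276)),("SC",(297,280),(286,434)),("green",(410,112),(262,160)),("red",(322,537),(488,539))]:
    A=c(*a,.011,3.3,(380,200));B=c(*b,.011,3.3,(380,200)); d=B-A
    print(n,((A+B)/2).round(4),"len",np.hypot(*d).round(3),"dir",np.arctan2(d[1],d[0]).round(3), "cap",B)
p("roller",c(200,249,.032,3.3,(380,200)))
for a in [(291,332),(358,332)]: p("tray B",w("top",a,.018)[:2].round(4))
E
```

```text
mat TL TR BL [0.6345, 0.2036] [0.6439, 0.0159] [0.3883, 0.1901]
tray TL TR [0.5876, 0.0282] [0.5901, -0.1219]
rail near edge L R [0.6776, 0.1299] [0.6728, -0.128]
rail far [0.7176, 0.1315] [0.7171, -0.1272]
gclip z.02/.03 [0.6618, -0.0381] [0.66, -0.0382]
carriage top corners .036 [0.6777, -0.0151] [0.6768, -0.0639] [0.7194, -0.014] [0.7192, -0.0636]
tab top [0.7147, -0.0389]
tab bottom [0.6835, -0.0376]
stop faces top .036 [0.7228, 0.1294] [0.6761, 0.1275] [0.7151, -0.126] [0.6685, -0.1269]
gauge right edge [0.719, 0.2959] [0.4004, 0.2904]
BL [0.3985, 0.3708]
paddle top ends front face [0.576, 0.3503] [0.5733, 0.2997]
gaugeclip .01/.015 [0.5015, 0.2887] [0.5014, 0.2875]
fin? [0.5741, 0.3101]
SA [ 0.5876 -0.2378] len 0.103 dir 3.027 cap [ 0.5362 -0.2319]
SB [ 0.4456 -0.2337] len 0.1 dir -0.436 cap [ 0.4909 -0.2548]
SC [ 0.4408 -0.3608] len 0.101 dir 3.066 cap [ 0.3903 -0.357 ]
green [ 0.588 -0.391] len 0.105 dir 1.911 cap [ 0.5706 -0.3417]
red [ 0.3258 -0.4336] len 0.107 dir -1.55 cap [ 0.3269 -0.4873]
roller [0.5093, -0.2958]
tray B [0.3791, 0.0237]
tray B [0.383, -0.1211]
```

```bash
python3 -m creep '[[100,[0,0,0],0.187],[100,[0,0,0],0.187],[100,[3.5,-3.4,0.5],0],[100,[3.5,-3.4,0.5],0],[100,[3.5,-3.4,0.5],0],[100,[3.5,-3.4,0.5],0],[100,[3.5,-3.4,0.5],0],[80,[3.5,-3.4,0.5],0],[80,[3.5,-3.4,0.5],0],[80,[3.5,-3.4,0.5],0],[80,[3.5,-3.4,0.5],0],[80,[3.5,-3.4,0.5],0],[80,[3.5,-3.4,0.5],0],[80,[3.5,-3.4,0.5],0],[80,[0,0,0],0],[80,[0,0,0],0]]'; python3 - <<'E'
from h import *
go([.698,-.039,.109],0)
im=manip.camera("wrist"); cv2.imwrite("pics/w1.png",im[:,:,::-1])
E
```

```text
time: 4.0
eef_pos: [0.6211, -0.1013, 0.2426]
orientation: [0.0, 1.0, 0.002, -0.0]
contact_force: [-0.1, 0.3, 0.2]
grip_width: 0.0704
t 4.0 tcp [ 0.6211 -0.1013  0.2426] yaw 0.005 grip 0.0704 tool shift cm [ 7.72 -6.19 13.36] zax [-0. -0. -1.] roll 0.005
```

```bash
python3 -m creep '[[80,[3,-3.1,1.5],0],[80,[3,-3.1,1.5],0],[80,[1.7,0,1.2],0],[80,[0,0,0],0]]'; python3 - <<'E'
from h import *
go([.698,-.039,.109],0)
im=manip.camera("wrist").copy()
P=manip.camera_params("wrist")
for X in [(.698,-.039,.078),(.68,-.039,.078),(.66,-.038,.02)]: cv2.circle(im,tuple(int(v) for v in px("wrist",X,P)),3,(255,0,0),1)
cv2.imwrite("pics/w2.png",im[:,:,::-1])
E
```

```text
time: 4.55
eef_pos: [0.6979, -0.0395, 0.1997]
orientation: [-0.0, 1.0, 0.002, -0.001]
contact_force: [-0.4, -0.4, 0.1]
grip_width: 0.0705
t 4.55 tcp [ 0.6979 -0.0395  0.1997] yaw 0.004 grip 0.0705 tool shift cm [ 0.02 -0.05  9.07] zax [-0.002  0.    -1.   ] roll 0.004
```

View pics/w2.png

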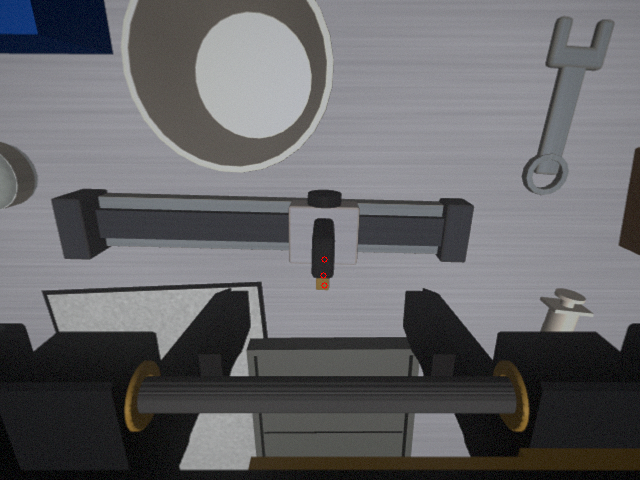

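```bash
python3 -m creep '[[70,[-0.2,0,4.5],0],[70,[0,-0.05,4.5],0],[0,[0,0,0],0],[0,[0,0,0],0],[0,[0,0,0],0],[0,[0,0,0],0],[0,[0,0,0],0],[0,[0,0,0],0]]'; python3 - <<'E'
from h import *
go([.695,.105,.109],0)
im=manip.camera("wrist").copy()
cv2.imwrite("pics/w3.png",im[:,:,::-1])
E
```

```text
time: 5.6
eef_pos: [0.6963, -0.038, 0.1114]
orientation: [-0.0, 1.0, 0.002, 0.0]
contact_force: [-1.5, 1.0, 4.5]
grip_width: 0.0136
t 5.6 tcp [ 0.6963 -0.038   0.1114] yaw 0.004 grip 0.0136 tool shift cm [ -0.06 -14.3    0.25] zax [ 0.001  0.    -1.   ] roll 0.004
```

View pics/w3.png

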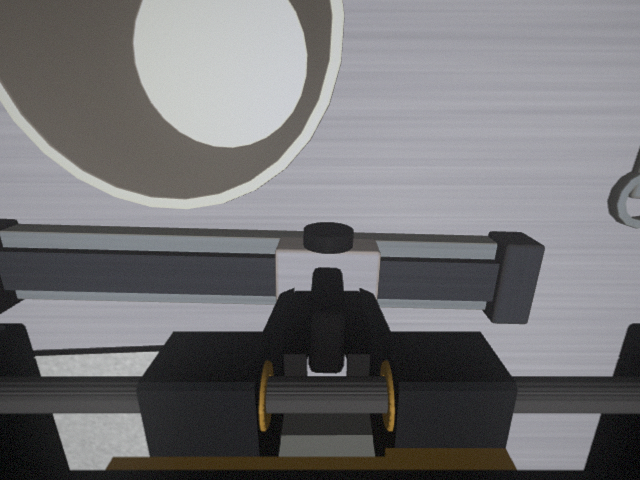

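```bash
python3 -m creep '[[0,[0,-1.7,0],0],[0,[0,-1.7,0],0],[0,[0,-1.7,0],0],[0,[0,-1.7,0],0],[0,[0,-1.7,0],0],[0,[0,-1.7,0],0],[0,[0,-1.7,0],0],[0,[0,-1.2,0],0],[0,[0,-0.5,0],0],[0,[0,0,0],0],[0,[0,0,0],0]]'; python3 - <<'E'
from h import *
go([.695,.105,.109],0)
im=manip.camera("wrist").copy()
cv2.imwrite("pics/w4.png",im[:,:,::-1])
E
```

```text
time: 7.02
eef_pos: [0.6985, 0.0991, 0.1115]
orientation: [-0.001, 1.0, 0.003, 0.005]
contact_force: [18.7, 3.2, -3.5]
grip_width: 0.0137
t 7.03 tcp [0.6985 0.0991 0.1115] yaw 0.005 grip 0.0137 tool shift cm [-0.35 -0.59  0.25] zax [ 0.011  0.001 -1.   ] roll 0.005
```

View pics/w4.png

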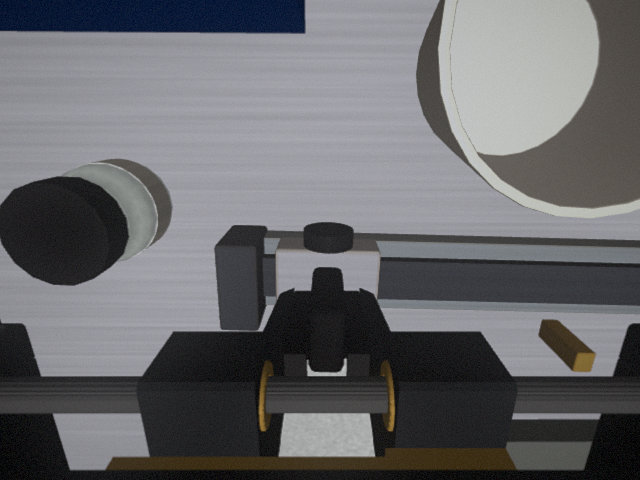

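```bash
python3 -m creep '[[0,[0.3,-0.3,0],0],[0,[0.1,-0.3,0],0],[0,[0,-0.3,0],0],[0,[0,0,0],0],[0,[0,0,0],0],[0,[0,0,0],0]]'; python3 - <<'E'
from h import *
go([.695,.105,.109],0)
im=manip.camera("wrist").copy()
cv2.imwrite("pics/w5.png",im[:,:,::-1])
E
```

```text
time: 7.82
eef_pos: [0.6995, 0.1077, 0.1115]
orientation: [0.0, 1.0, 0.003, 0.001]
contact_force: [0.6, -1.3, 6.8]
grip_width: 0.014
t 7.83 tcp [0.6995 0.1077 0.1115] yaw 0.005 grip 0.014 tool shift cm [-0.45  0.27  0.25] zax [ 0.001 -0.    -1.   ] roll 0.005
```

View pics/w5.png

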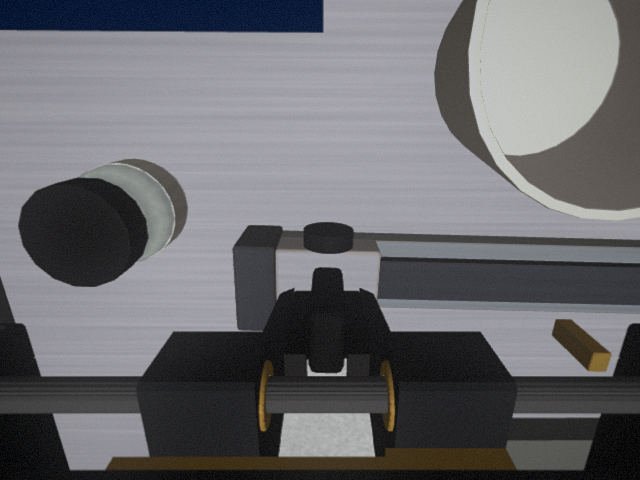

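```bash
python3 -m creep '[[0,[0,-0.3,0],0],[0,[0,-0.3,0],0],[0,[0,0,0],0],[0,[0,0,0],0]]'
```

```text
time: 8.38
eef_pos: [0.6996, 0.1085, 0.1114]
orientation: [0.004, 1.0, 0.001, -0.0]
contact_force: [-2.1, -25.0, 8.2]
grip_width: 0.0135
```

```bash
python3 -m creep '[[0,[0,0.5,0],0],[40,[0,0,0],0],[40,[0,0,0],0],[40,[0,0,0],0],[40,[0,0,-4],0],[40,[0,0,-4],0],[60,[0,-3,-2],0],[60,[-2,-4,0],0],[60,[-2,-4,0],0],[60,[-2,-4,0],0],[60,[-2,-3,0],0],[60,[-2,-3,0],0],[60,[-2,0,0],0],[60,[0,0,0],0]]'; python3 - <<'E'
from h import *
go([.574,.333,.104],1.588)
im=manip.camera("top").copy();cv2.imwrite("pics/t2.png",im[:,:,::-1])
P=manip.camera_params("wrist");im=manip.camera("wrist");cv2.imwrite("pics/w6.png",im[:,:,::-1])
print(w("wrist",(0,0),0,P))
E
```

```text
time: 10.12
eef_pos: [0.5774, 0.318, 0.2109]
orientation: [0.0, 1.0, 0.003, -0.0]
contact_force: [1.0, 0.3, -0.3]
grip_width: 0.0527
t 10.12 tcp [0.5774 0.318  0.2109] yaw 0.006 grip 0.0527 tool shift cm [-0.33 -1.5  10.69] zax [-0.001 -0.    -1.   ] roll 1.56
[0.7353757  0.54396908 0.        ]
```

View pics/w6.png

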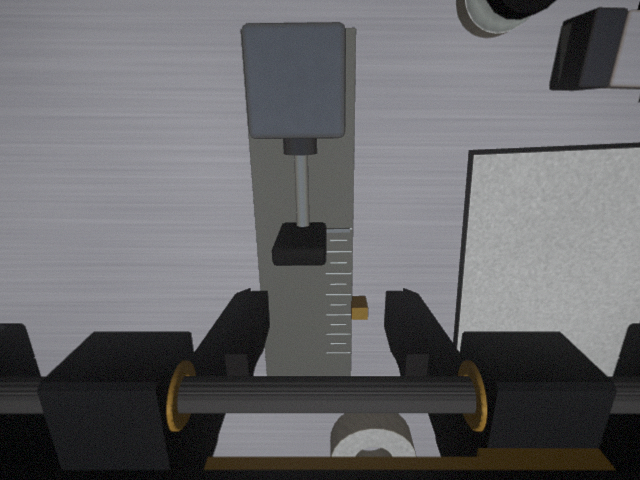

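View pics/t2.png

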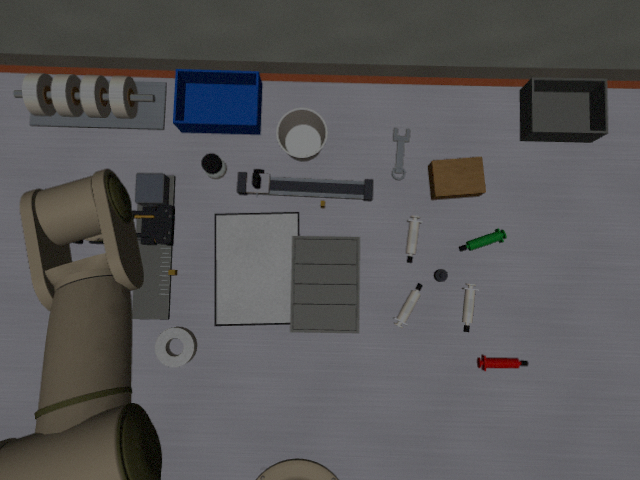

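```bash
python3 - <<'E'
from h import *
im=manip.camera("wrist");P=manip.camera_params("wrist")
print("cam",(-P["R"].T@P["t"]).round(3))
for n,p,z in [("pad near",(299,263),.072),("pad L",(273,262),.072),("pad R",(326,262),.072),("pad mid edge",(302,243),.072),("fin",(340,230),.014),("clip far top",(360,297),.014),("clip mid top",(359,303),.014),("clip near edge",(359,311),.014),("edge far",(355,30),.01),("edge near",(351,370),.01),("mat TL",(472,152),0),("house near top L",(251,136),.054),("house R",(346,136),.054)]:
    print(n,w("wrist",p,z,P).round(4)[:2])
cv2.imwrite("pics/w7.png",cv2.resize(im[200:340,230:400,::-1],None,fx=4,fy=4,interpolation=cv2.INTER_CUBIC))
E
```

```text
cam [0.664 0.317 0.292]
pad near [0.5702 0.3345]
pad L [0.5709 0.3515]
pad R [0.571  0.3167]
pad mid edge [0.5842 0.3322]
fin [0.5744 0.3055]
clip far top [0.5141 0.2874]
clip mid top [0.5083 0.2881]
clip near edge [0.5004 0.2878]
edge far [0.7174 0.2973]
edge near [0.4351 0.2929]
mat TL [0.6347 0.2021]
house near top L [0.6495 0.3644]
house R [0.6498 0.3044]
```

View pics/w7.png

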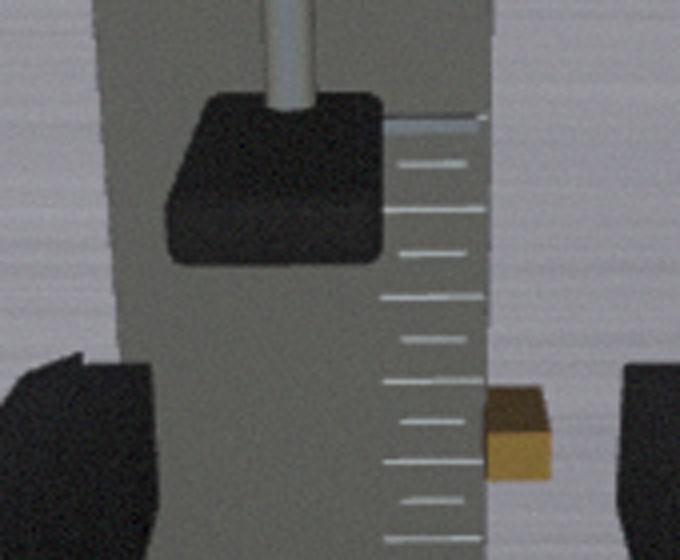

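```bash
python3 -m creep '[[60,[0,-1.6,0],-0.176],[60,[0,0,0],-0.176],[60,[0,0,0],-0.176],[60,[0,0,0],-0.176],[60,[0,0,0],-0.176],[60,[0,0,0],-0.176],[60,[0,0,0],-0.176],[60,[0,0,0],-0.176],[60,[0,0,0],-0.176],[60,[0,0,0],0],[60,[0,0,0],0]]'; python3 - <<'E'
from h import *
for v in (314,308,320):
  for z in (.01,.02,.03): pass
go([.577,.334,.104],1.588)
im=manip.camera("wrist");P=manip.camera_params("wrist");cv2.imwrite("pics/w8.png",im[:,:,::-1])
E
```

```text
time: 11.65
eef_pos: [0.5788, 0.333, 0.2106]
orientation: [-0.0, 0.702, 0.712, -0.0]
contact_force: [-0.1, 0.7, 0.1]
grip_width: 0.0529
t 11.65 tcp [0.5788 0.333  0.2106] yaw 1.585 grip 0.0529 tool shift cm [ 0.1  -0.17 10.66] zax [-0. -0. -1.] roll -0.003
```

View pics/w8.png

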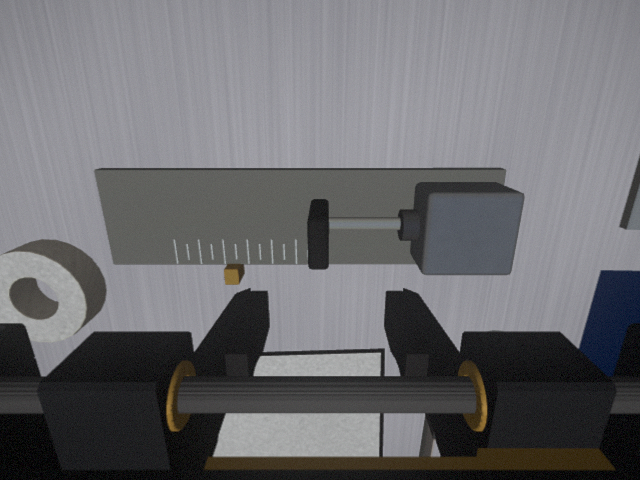

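```bash
python3 -m creep '[[60,[0.1,-0.15,5],0],[60,[0,0,4],0],[60,[0,0,1.7],0],[60,[0,0,0],0],[0,[0,0,0],0],[0,[0,0,0],0],[0,[0,0,0],0],[0,[0,0,0],0],[0,[0,0,0],0],[0,[0,0,0],0]]'; python3 - <<'E'
from h import *
go([.577-.0726,.334,.104],1.588)
for c in("wrist","scene"):
    im=manip.camera(c)
    cv2.imwrite(f"pics/{c}9.png",im[:,:,::-1] if c=="wrist" else cv2.resize(im[140:270,400:560,::-1],None,fx=4.5,fy=4.5,interpolation=cv2.INTER_CUBIC))
E
```

```text
time: 12.95
eef_pos: [0.5738, 0.3344, 0.1043]
orientation: [-0.002, 0.7, 0.714, -0.003]
contact_force: [-16.8, -1.5, 11.6]
grip_width: 0.014
t 12.95 tcp [0.5738 0.3344 0.1043] yaw 1.59 grip 0.014 tool shift cm [ 0.09 -6.94  0.08] zax [-0.008 -0.001 -1.   ] roll 0.002
```

View pics/wrist9.png

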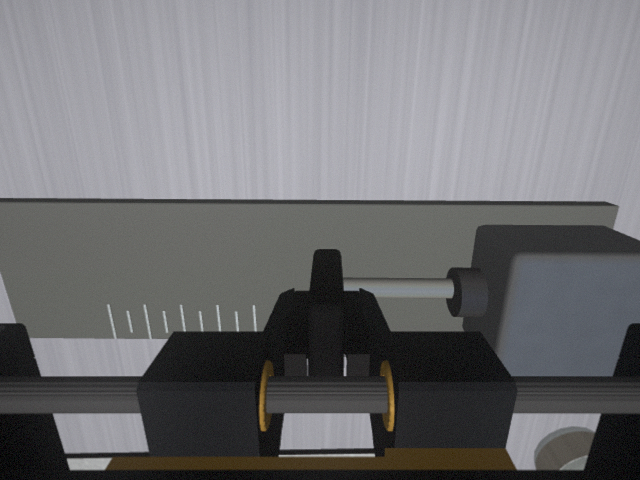

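View pics/scene9.png

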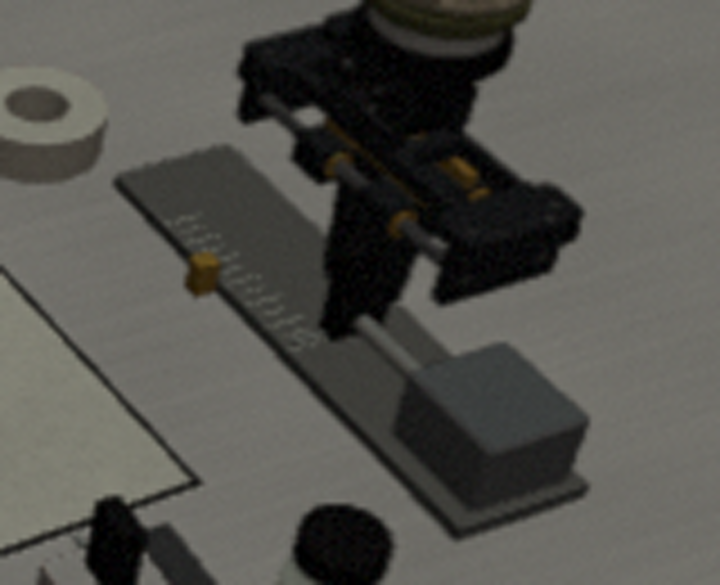

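```bash
python3 -m creep '[[0,[0,-0.9,0],0],[0,[0,-1.1,0],0],[0,[0,-1.1,0],0],[0,[0,-1.1,0],0],[0,[0,-1.1,0],0],[0,[0,-1.1,0],0],[0,[0,-0.8,0],0],[0,[0,-0.5,0],0],[0,[0,0,0],0],[0,[0,0,0],0],[0,[0,0,0],0]]'; python3 - <<'E'
from h import *
go([.5015,.333,.104],1.588)
for c in("wrist","scene","top"):
    im=manip.camera(c)
    cv2.imwrite(f"pics/{c}10.png",cv2.resize(im[250:,:400,::-1],None,fx=2,fy=2) if c=="wrist" else cv2.resize(im[140:270,400:560,::-1],None,fx=4.5,fy=4.5,interpolation=cv2.INTER_CUBIC) if c=="scene" else im[150:350,100:300,::-1])
E
```

```text
time: 14.42
eef_pos: [0.5012, 0.3332, 0.1043]
orientation: [0.001, 0.701, 0.713, 0.002]
contact_force: [8.6, 1.8, -1.8]
grip_width: 0.0139
t 14.43 tcp [0.5012 0.3332 0.1043] yaw 1.588 grip 0.0139 tool shift cm [-0.02  0.03  0.03] zax [ 0.005  0.002 -1.   ] roll 0.0
```

View pics/wrist10.png

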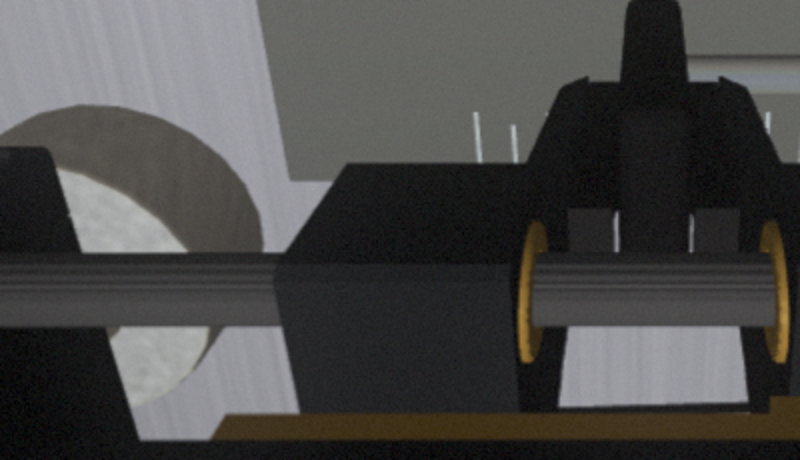

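View pics/scene10.png

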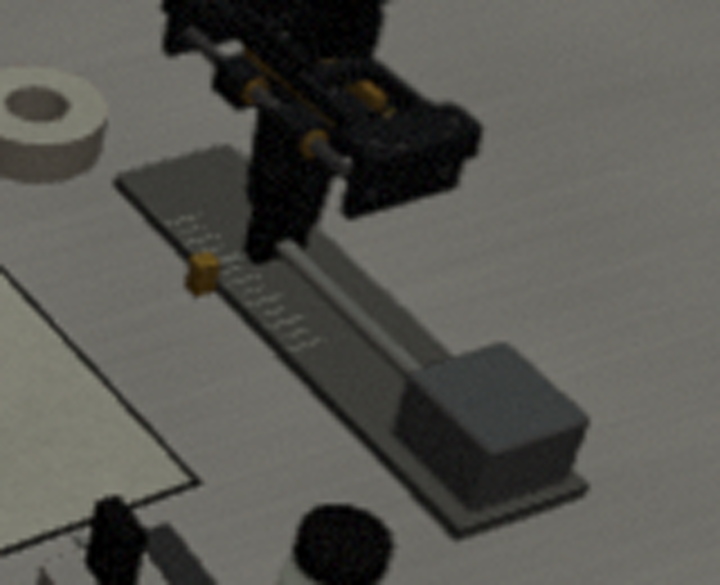

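View pics/top10.png

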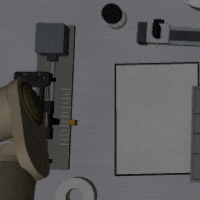

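```bash
python3 - <<'E'
from h import *
a=cv2.imread("pics/top10.png")[85:150,20:95];b=cv2.imread("pics/scene10.png")[170:350,120:350]
cv2.imwrite("pics/z1.png",cv2.resize(a,None,fx=8,fy=8,interpolation=cv2.INTER_CUBIC));cv2.imwrite("pics/z2.png",cv2.resize(b,None,fx=3,fy=3,interpolation=cv2.INTER_CUBIC))
for X in[(.5015,.287,.014),(.501,.300,.014),(.501,.288,.01)]:
    p=px("scene",X); print(((p-[400,140])*4.5-[120,170])*3)
    p=px("top",X); print((p-[100,150]-[20,85])*8)
E
```

```text
[244.63656091 287.41454502]
[423.7568831  297.83650309]
[303.19552604 269.02182886]
[376.08435547 298.46007956]
[244.30371655 301.33151346]
[424.24487145 300.09705935]
```

View pics/z1.png

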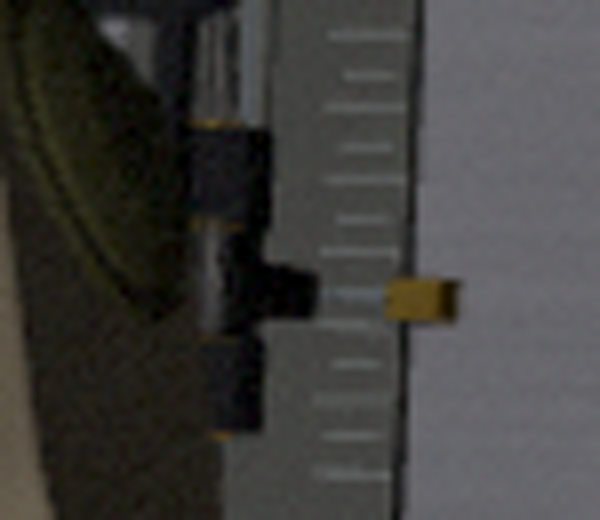

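View pics/z2.png

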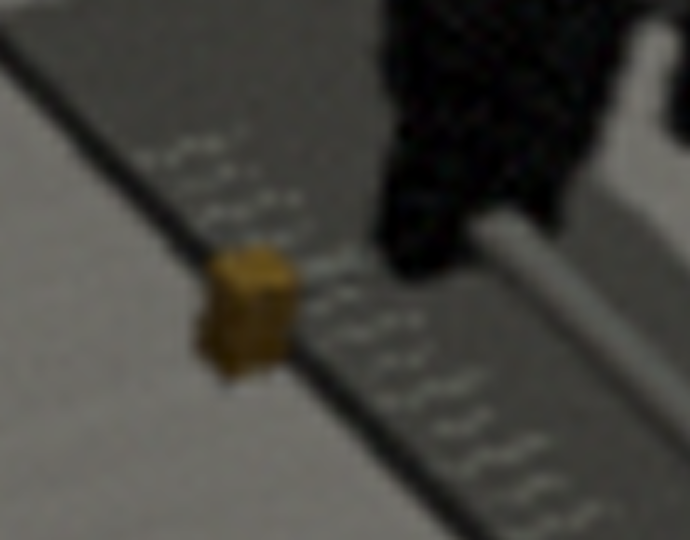

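```bash
python3 -m creep '[[0,[0,0,0],0],[0,[0,0,0],0],[0,[0,0,0],0],[0,[0,0,0],0],[0,[0,0,0],0],[0,[0,0,0],0],[0,[0,0,0],0],[0,[0,0,0],0],[0,[0,0,0],0],[0,[0,0,0],0],[0,[0,0,0],0],[0,[0,0,0],0],[0,[0,0,0],0],[0,[0,0,0],0],[0,[0,0,0],0],[0,[0,0,0],0],[0,[0,0,0],0],[0,[0,0,0],0]]' && python3 -m creep '[[0,[0,0.4,0],0],[0,[0,0.8,0],0],[0,[0,0.8,0],0],[0,[0,0.8,0],0],[0,[0,0.8,0],0],[0,[0,0.8,0],0],[0,[0,0.8,0],0],[0,[0,0.8,0],0],[0,[0,0.6,0],0],[0,[0,0.4,0],0],[0,[0,0.3,0],0],[0,[0,0.2,0],0],[0,[0,0,0],0],[0,[0,0,0],0]]'
```

```text
time: 16.82
eef_pos: [0.5012, 0.3332, 0.1043]
orientation: [0.001, 0.701, 0.713, 0.002]
contact_force: [9.7, 1.7, -1.2]
grip_width: 0.0138
time: 18.58
eef_pos: [0.5734, 0.3344, 0.1043]
orientation: [-0.001, 0.701, 0.714, -0.001]
contact_force: [-5.7, -0.7, 10.9]
grip_width: 0.0135
```

```bash
python3 -m creep '[[0,[0,0.2,0],0],[0,[0,0,0],0],[30,[0,-0.3,0],0],[40,[0,0,0],0],[40,[0,0,0],0],[40,[0,0,-3],0],[40,[0,0,-5],0],[40,[-3,0,-4],0],[40,[-5.5,0,0],0],[40,[-5.5,0,0],0],[40,[-5.5,0,0],0],[40,[-5.5,0,0],0],[40,[-5.5,0,0],0],[40,[-5.5,0,0],0],[40,[-5.5,0,0],0],[40,[-5.5,0,0],0],[40,[-5.5,0,0],0],[40,[-4,0,0],0],[40,[0,0,0],0]]'; python3 - <<'E'
from h import *
go([.588,-.238,.18],-.115)
im=manip.camera("top"); cv2.imwrite("pics/t3.png",im[:,:,::-1])
for b in manip.boxes_of("top","syringe1"): print(np.round(b["centre"]),round(b["conf"],2),w("top",b["centre"],.011)[:2].round(3))
E
```

```text
time: 20.95
eef_pos: [0.5836, -0.2334, 0.2231]
orientation: [-0.0, 0.702, 0.712, -0.0]
contact_force: [0.3, 1.0, -0.2]
grip_width: 0.0356
t 20.95 tcp [ 0.5836 -0.2334  0.2231] yaw 1.585 grip 0.0356 tool shift cm [-0.47  0.43  4.31] zax [-0.001  0.    -1.   ] roll -1.441
[500. 359.] 0.89 [ 0.333 -0.427]
[470. 305.] 0.66 [ 0.447 -0.364]
[414. 238.] 0.53 [ 0.592 -0.241]
```

View pics/t3.png

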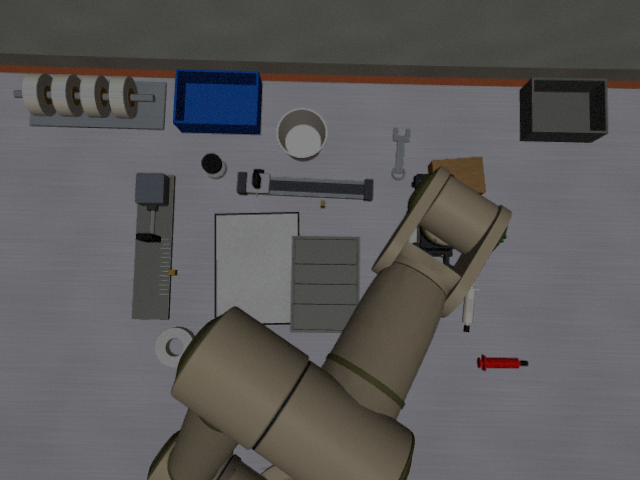

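```bash
python3 -m creep '[[40,[-0.5,0.4,1],0],[40,[0,0,0],0.17],[40,[0,0,0],0.17],[40,[0,0,0],0.17],[40,[0,0,0],0.17],[40,[0,0,0],0.17],[40,[0,0,0],0.17],[40,[0,0,0],0.17],[40,[0,0,0],0.17],[40,[0,0,0],0.17],[40,[0,0,0],0.17],[40,[0,0,0],0]]'; python3 - <<'E'
from h import *
go([.588,-.238,.07],-.115)
im=manip.camera("wrist").copy();P=manip.camera_params("wrist")
for t in(-.05,0,.05):
    q=px("wrist",(.5876+t*np.cos(3.027),-.2378+t*np.sin(3.027),.011),P); cv2.circle(im,(int(q[0]),int(q[1])),3,(255,0,0),1)
cv2.imwrite("pics/w11.png",im[:,:,::-1])
E
```

```text
time: 22.55
eef_pos: [0.5883, -0.2347, 0.2132]
orientation: [-0.0, 0.999, -0.054, -0.0]
contact_force: [-0.1, -0.9, -0.1]
grip_width: 0.0353
t 22.55 tcp [ 0.5883 -0.2347  0.2132] yaw -0.108 grip 0.0353 tool shift cm [1.000e-02 3.300e-01 1.432e+01] zax [-0.001  0.    -1.   ] roll 0.007
```

View pics/w11.png

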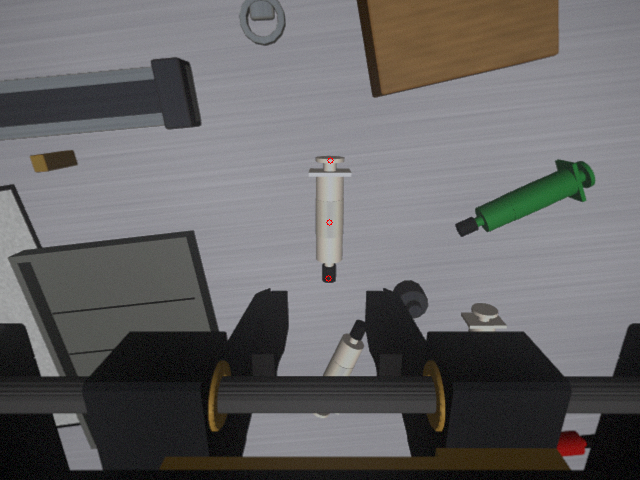

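```bash
python3 -m creep '[[40,[0,0.3,5],0],[40,[0,0,5],0],[40,[0,0,3],0],[40,[0,0,1.3],0],[40,[0,0,0],0],[0,[0,0,0],0],[0,[0,0,0],0],[0,[0,0,0],0],[0,[0,0,0],0],[0,[0,0,0],0],[0,[0,0,-3],0],[0,[0,0,-4],0],[0,[0,0,0],0]]'; python3 - <<'E'
from h import *
go([.485,-.048,.14],1.59)
im=manip.camera("wrist").copy();P=manip.camera_params("wrist")
cv2.imwrite("pics/w12.png",im[:,:,::-1])
E
```

```text
time: 24.22
eef_pos: [0.5886, -0.2391, 0.144]
orientation: [0.002, 0.998, -0.055, 0.003]
contact_force: [0.4, 1.4, -1.2]
grip_width: 0.0216
t 24.23 tcp [ 0.5886 -0.2391  0.144 ] yaw -0.111 grip 0.0216 tool shift cm [-12.42 -17.85   0.28] zax [ 0.005 -0.003 -1.   ] roll 1.441
```

View pics/w12.png

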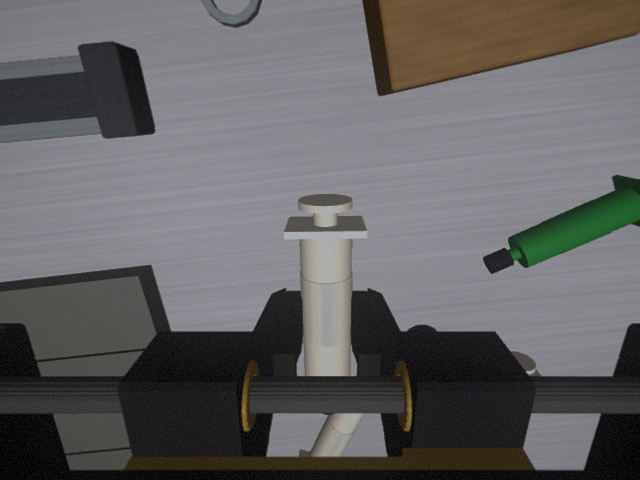

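```bash
python3 -m creep '[[0,[-1.7,-4.6,0],0],[0,[-1.7,-4.6,0],0],[0,[-1.7,-4.6,0],-0.0],[0,[-1.7,-4.6,0],0],[0,[0,0,0],-0.17],[0,[0,0,0],-0.17],[0,[0,0,0],-0.17],[0,[0,0,0],-0.17],[0,[0,0,0],-0.17],[0,[0,0,0],-0.17],[0,[0,0,0],-0.17],[0,[0,0,0],-0.17],[0,[0,0,0],-0.17],[0,[0,0,0],-0.17],[0,[0,0,0],0],[0,[0,0,0],0]]'; python3 - <<'E'
from h import *
go([.540,-.048,.077],1.59)
im=manip.camera("wrist").copy();P=manip.camera_params("wrist")
cv2.imwrite("pics/w13.png",im[:,:,::-1])
for b in [(0,0)]: pass
E
```

```text
time: 26.28
eef_pos: [0.5404, -0.0481, 0.1402]
orientation: [-0.0, 0.702, 0.712, -0.0]
contact_force: [-0.4, -1.0, 0.0]
grip_width: 0.0209
t 26.27 tcp [ 0.5404 -0.0481  0.1402] yaw 1.586 grip 0.0209 tool shift cm [ 0.01 -0.03  6.32] zax [-0.001  0.    -1.   ] roll -0.004
```

View pics/w13.png

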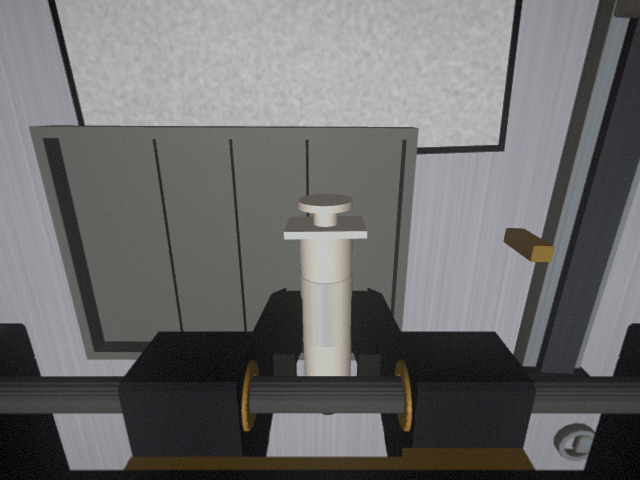

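```bash
python3 - <<'E'
from h import *
P=manip.camera_params("wrist")
print(w("wrist",(33,127),.018,P),w("wrist",(418,128),.018,P))
E
python3 -m creep '[[0,[0,0,3],0],[0,[0,0,2.3],0],[0,[0,0,1],0],[0,[0,0,0],0],[0,[0,0,0],0]]'
```

```text
[0.38194082 0.02608784 0.018     ] [0.58845651 0.02872508 0.018     ]
time: 26.95
eef_pos: [0.5408, -0.0482, 0.0781]
orientation: [0.0, 0.701, 0.713, 0.0]
contact_force: [-0.2, -0.1, -0.5]
grip_width: 0.0213
```

```bash
python3 -m creep '[[0,[0,0,0.15],0],[0,[0,0,0],0],[35,[0,0,0],0],[35,[0,0,0],0],[35,[0,0,0],0],[35,[0,0,-3],0],[35,[0,0,-5],0],[40,[-3,-1.5,-3],0],[40,[-5,-2.5,0],0],[40,[-5,-2.5,0],0],[40,[-5,-2.5,0],0],[40,[0,0,0],0.187],[40,[0,0,0],0.187],[40,[0,0,0],0.187],[40,[0,0,0],0.187],[40,[0,0,0],0.187],[40,[0,0,0],0.187],[40,[0,0,0],0.187],[40,[0,0,0],0.187],[40,[0,0,0],0.187]]'; python3 - <<'E'
from h import *
go([.4456,-.2337,.18],-.436)
im=manip.camera("top"); cv2.imwrite("pics/t4.png",im[:,:,::-1])
im=manip.camera("wrist").copy();P=manip.camera_params("wrist")
for t in(-.05,0,.05):
    q=px("wrist",(.4456+t*np.cos(-.436),-.2337+t*np.sin(-.436),.011),P); cv2.circle(im,(int(q[0]),int(q[1])),3,(255,0,0),1)
cv2.imwrite("pics/w14.png",im[:,:,::-1])
E
```

```text
time: 29.45
eef_pos: [0.4538, -0.2297, 0.1862]
orientation: [-0.0, 0.999, -0.05, -0.0]
contact_force: [-0.6, -0.0, 0.5]
grip_width: 0.0352
t 29.45 tcp [ 0.4538 -0.2297  0.1862] yaw -0.1 grip 0.0352 tool shift cm [-0.77  0.48  0.62] zax [-0.  0. -1.] roll 0.336
```

View pics/t4.png

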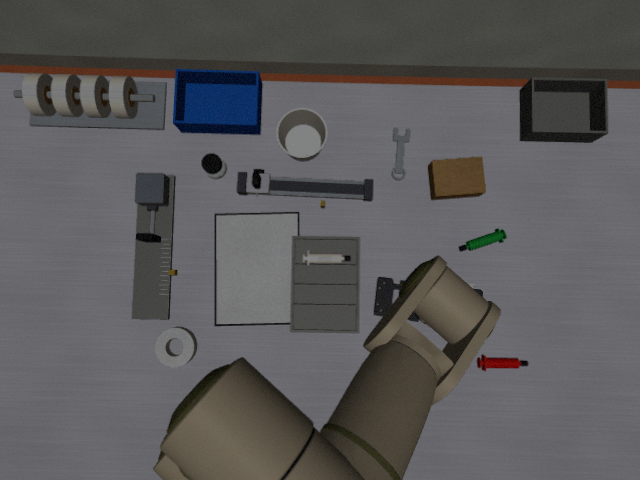

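View pics/w14.png

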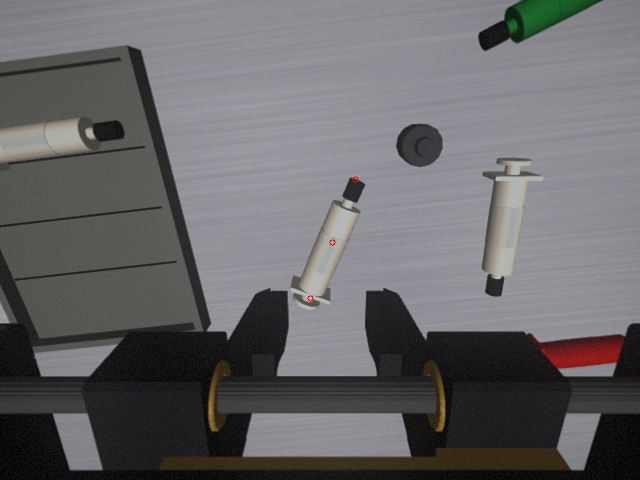

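```bash
python3 -m creep '[[40,[-0.95,0.4,0],0],[40,[0,0,0],0.168],[40,[0,0,0],0.168],[40,[0,0,5],0],[40,[0,0,5],0],[40,[0,0,1.6],0],[40,[0,0,0],0],[0,[0,0,0],0],[0,[0,0,0],0],[0,[0,0,0],0],[0,[0,0,0],0],[0,[0,0,0],0],[0,[0,0,-3],0],[0,[0,0,-4],0],[0,[0,0,0],0]]'; python3 - <<'E'
from h import *
go([.484,-.048,.14],1.59)
im=manip.camera("wrist").copy();P=manip.camera_params("wrist")
cv2.imwrite("pics/w15.png",im[:,:,::-1])
E
```

```text
time: 31.42
eef_pos: [0.4447, -0.2334, 0.1427]
orientation: [0.001, 0.977, -0.213, 0.002]
contact_force: [0.1, 0.3, -1.0]
grip_width: 0.0212
t 31.43 tcp [ 0.4447 -0.2334  0.1427] yaw -0.43 grip 0.0212 tool shift cm [ -4.15 -18.49   0.22] zax [ 0.004 -0.004 -1.   ] roll 1.122
```

View pics/w15.png

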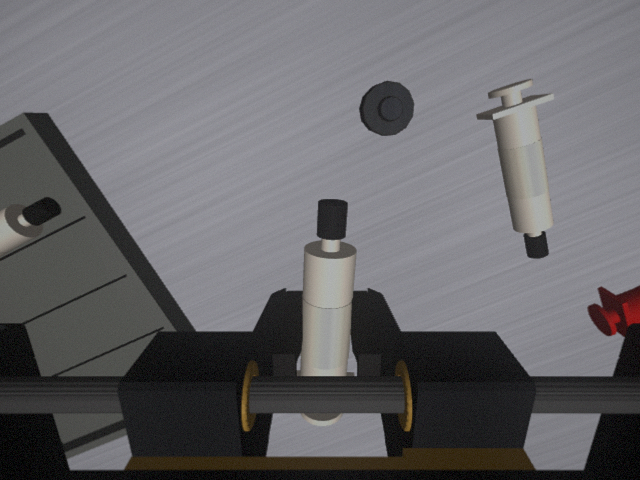

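```bash
python3 -m creep '[[0,[-1.05,-4.6,0],0],[0,[-1.05,-4.6,0],0],[0,[-1.05,-4.6,0],0],[0,[-1.05,-4.6,0],0],[0,[0,0,0],-0.184],[0,[0,0,0],-0.184],[0,[0,0,0],-0.184],[0,[0,0,0],-0.184],[0,[0,0,0],-0.184],[0,[0,0,0],-0.184],[0,[0,0,0],-0.184],[0,[0,0,0],-0.184],[0,[0,0,0],-0.184],[0,[0,0,0],-0.184],[0,[0,0,0],-0.184],[0,[0,0,0],0],[0,[0,0,0],0]]'; python3 - <<'E'
from h import *
go([.484,-.048,.077],1.59)
im=manip.camera("wrist").copy();P=manip.camera_params("wrist")
cv2.imwrite("pics/w16.png",im[:,:,::-1])
E
```

```text
time: 33.6
eef_pos: [0.4824, -0.048, 0.1397]
orientation: [-0.001, 0.7, 0.714, -0.0]
contact_force: [0.1, -0.5, 0.0]
grip_width: 0.0216
t 33.6 tcp [ 0.4824 -0.048   0.1397] yaw 1.59 grip 0.0216 tool shift cm [-0.    0.17  6.27] zax [-0.001  0.    -1.   ] roll 0.0
```

View pics/w16.png

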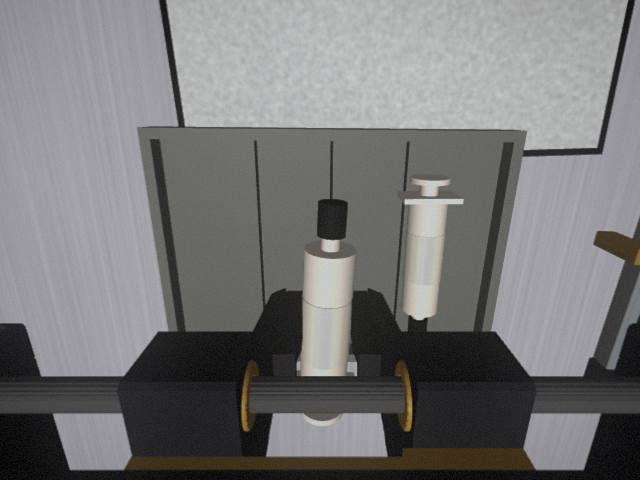

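```bash
python3 -m creep '[[0,[0,0,3],0],[0,[0,0,2.3],0],[0,[0,0,1.1],0],[0,[0,0,0],0],[0,[0,0,0],0],[35,[0,0,0],0],[35,[0,0,0],0],[35,[0,0,0],0],[35,[0,0,-3],0],[35,[0,0,-5],0],[40,[-5,-0.7,-3],0],[40,[-5.2,-0.7,0],0],[40,[-5.2,-0.7,0],0],[40,[-5.2,-0.7,0],0],[40,[-5.2,-0.7,0],0],[40,[-5.2,-0.7,0],0]]' && python3 -m creep '[[40,[0,0,0],0.185],[40,[0,0,0],0.185],[40,[0,0,0],0.185],[40,[0,0,0],0.185],[40,[0,0,0],0.185],[40,[0,0,0],0.185],[40,[0,0,0],0.185],[40,[0,0,0],0.185],[40,[0,0,0],0.185],[40,[0,0,0],0]]'; python3 - <<'E'
from h import *
go([.4408,-.3608,.07],-.075)
im=manip.camera("top"); cv2.imwrite("pics/t5.png",im[:,:,::-1])
im=manip.camera("wrist").copy();P=manip.camera_params("wrist")
for t in(-.05,0,.05):
    q=px("wrist",(.4408+t*np.cos(3.066),-.3608+t*np.sin(3.066),.011),P); cv2.circle(im,(int(q[0]),int(q[1])),3,(255,0,0),1)
cv2.imwrite("pics/w17.png",im[:,:,::-1])
E
```

```text
time: 35.65
eef_pos: [0.4472, -0.3607, 0.1863]
orientation: [-0.0, 0.699, 0.715, 0.0]
contact_force: [0.3, -1.3, 0.1]
grip_width: 0.0354
time: 36.9
eef_pos: [0.4477, -0.3589, 0.1862]
orientation: [-0.0, 0.999, -0.035, -0.0]
contact_force: [1.0, 0.6, 0.5]
grip_width: 0.0351
t 36.9 tcp [ 0.4477 -0.3589  0.1862] yaw -0.07 grip 0.0351 tool shift cm [-0.67  0.24 11.62] zax [-0.  0. -1.] roll 0.005
```

View pics/t5.png

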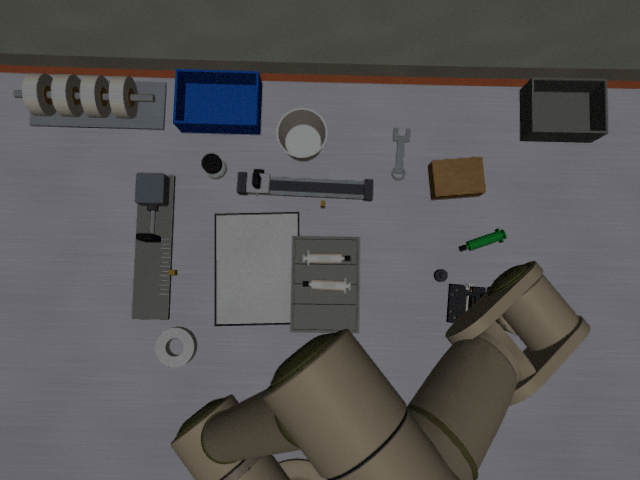

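View pics/w17.png

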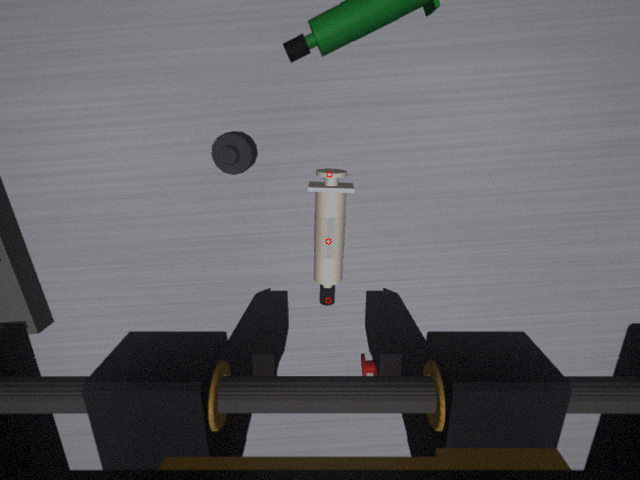

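```bash
python3 -m creep '[[40,[-0.65,0.25,0],0],[40,[0,0,5],0],[40,[0,0,5],0],[40,[0,0,1.6],0],[40,[0,0,0],0],[0,[0,0,0],0],[0,[0,0,0],0],[0,[0,0,0],0],[0,[0,0,0],0],[0,[0,0,0],0],[0,[0,0,-3],0],[0,[0,0,-4],0],[0,[0,0,0],0]]'; python3 - <<'E'
from h import *
go([.430,-.048,.14],1.59)
im=manip.camera("wrist").copy();P=manip.camera_params("wrist")
cv2.imwrite("pics/w18.png",im[:,:,::-1])
E
```

```text
time: 38.62
eef_pos: [0.4418, -0.3617, 0.1434]
orientation: [0.002, 0.999, -0.035, 0.002]
contact_force: [0.2, 0.2, -0.9]
grip_width: 0.0211
t 38.62 tcp [ 0.4418 -0.3617  0.1434] yaw -0.071 grip 0.0211 tool shift cm [ -3.4  -31.21   0.18] zax [ 0.004 -0.005 -1.   ] roll 1.481
```

View pics/w18.png

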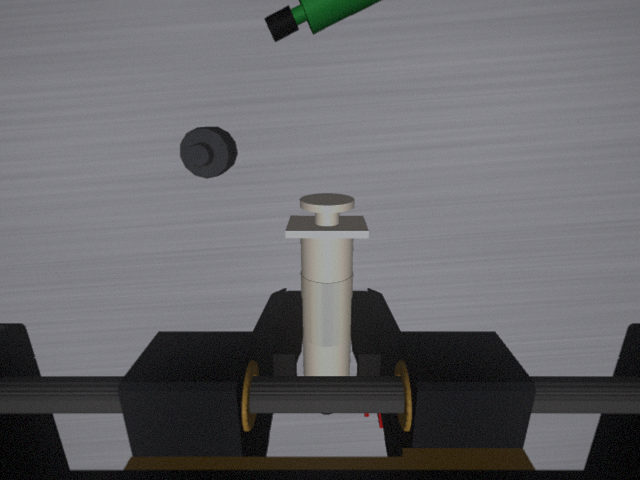

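```bash
python3 -m creep '[[0,[-0.55,-5.2,0],0],[0,[-0.55,-5.2,0],0],[0,[-0.55,-5.2,0],0],[0,[-0.55,-5.2,0],0],[0,[-0.55,-5.2,0],0],[0,[-0.55,-5.2,0],0],[0,[0,0,0],-0.184],[0,[0,0,0],-0.184],[0,[0,0,0],-0.184],[0,[0,0,0],-0.184],[0,[0,0,0],-0.184],[0,[0,0,0],-0.184],[0,[0,0,0],-0.184],[0,[0,0,0],-0.184],[0,[0,0,0],-0.184],[0,[0,0,0],0],[0,[0,0,0],0]]'; python3 - <<'E'
from h import *
go([.430,-.048,.077],1.59)
im=manip.camera("wrist").copy();P=manip.camera_params("wrist")
cv2.imwrite("pics/w19.png",im[:,:,::-1])
E
```

```text
time: 40.8
eef_pos: [0.4301, -0.0474, 0.1399]
orientation: [-0.0, 0.703, 0.711, -0.0]
contact_force: [-0.3, -0.9, -0.2]
grip_width: 0.021
t 40.8 tcp [ 0.4301 -0.0474  0.1399] yaw 1.581 grip 0.021 tool shift cm [-0.07 -0.01  6.29] zax [-0.001  0.    -1.   ] roll -0.009
```

View pics/w19.png

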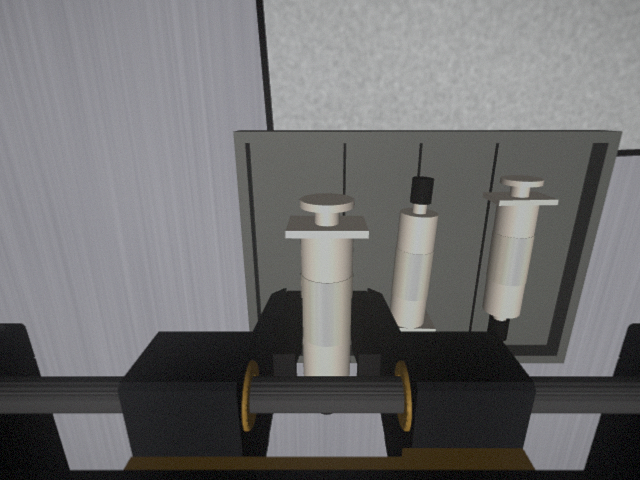

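```bash
python3 -m creep '[[0,[0,0,3],0],[0,[0,0,2.3],0],[0,[0,0,1.1],0],[0,[0,0,0],0],[0,[0,0,0],0],[35,[0,0,0],0],[35,[0,0,0],0],[35,[0,0,0],0],[35,[0,0,-3],0],[35,[0,0,-5],0],[60,[0,-4,-3],0],[100,[0,-3.5,0],0],[100,[0,0,0],0.175],[100,[0,0,0],0.175],[100,[0,0,0],0.175],[100,[0,0,0],0.175],[100,[0,0,0],0.175],[100,[0,0,0],0.175],[100,[0,0,0],0.175],[100,[0,0,0],0.175]]'; python3 -m creep '[[100,[0,0,0],0.175],[100,[0,0,0],0]]'; python3 - <<'E'
from h import *
go([.345,-.048,.07],0.018)
im=manip.camera("top"); cv2.imwrite("pics/t6.png",cv2.resize(im[160:400,180:500,::-1],None,fx=2.5,fy=2.5,interpolation=cv2.INTER_CUBIC))
im=manip.camera("wrist").copy();P=manip.camera_params("wrist")
cv2.imwrite("pics/w20.png",im[:,:,::-1])
E
```

```text
time: 43.35
eef_pos: [0.3553, -0.0485, 0.1863]
orientation: [-0.0, 0.996, 0.089, 0.0]
contact_force: [-0.9, 0.9, 0.0]
grip_width: 0.088
time: 43.6
eef_pos: [0.3553, -0.0485, 0.1863]
orientation: [0.0, 1.0, 0.006, 0.0]
contact_force: [0.1, 0.7, 0.0]
grip_width: 0.088
t 43.6 tcp [ 0.3553 -0.0485  0.1863] yaw 0.011 grip 0.088 tool shift cm [-1.03 -0.06 11.63] zax [ 0. -0. -1.] roll -0.007
```

View pics/t6.png

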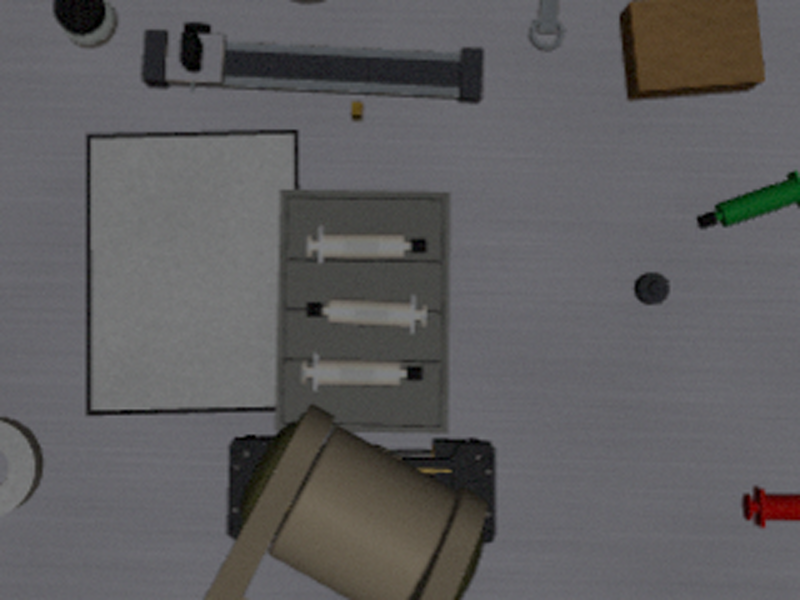

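View pics/w20.png

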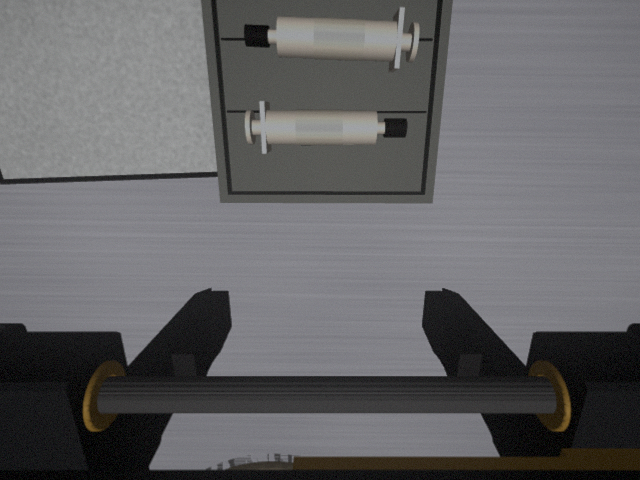

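```bash
python3 -m creep '[[100,[-1,0,5],0],[100,[0,0,5],0],[100,[0,0,1.6],0],[100,[1,0,0],0],[100,[1,0,0],0],[100,[0.6,0,0],0],[100,[0.6,0,0],0],[100,[0.6,0,0],0],[100,[0.5,0,0],0],[100,[0.4,0,0],0],[100,[0.2,0,0],0],[100,[0,0,0],0]]'; python3 - <<'E'
from h import *
go([.402,-.048,.07],0.018)
im=manip.camera("top"); cv2.imwrite("pics/t7.png",cv2.resize(im[160:400,180:500,::-1],None,fx=2.5,fy=2.5,interpolation=cv2.INTER_CUBIC))
im=manip.camera("wrist").copy();P=manip.camera_params("wrist")
cv2.imwrite("pics/w21.png",im[:,:,::-1])
E
```

```text
time: 45.2
eef_pos: [0.393, -0.0473, 0.0709]
orientation: [-0.001, 1.0, 0.006, -0.002]
contact_force: [-7.8, 0.7, 6.4]
grip_width: 0.0878
t 45.2 tcp [ 0.393  -0.0473  0.0709] yaw 0.011 grip 0.0878 tool shift cm [0.9  0.08 0.09] zax [-0.003  0.001 -1.   ] roll -0.007
```

View pics/t7.png

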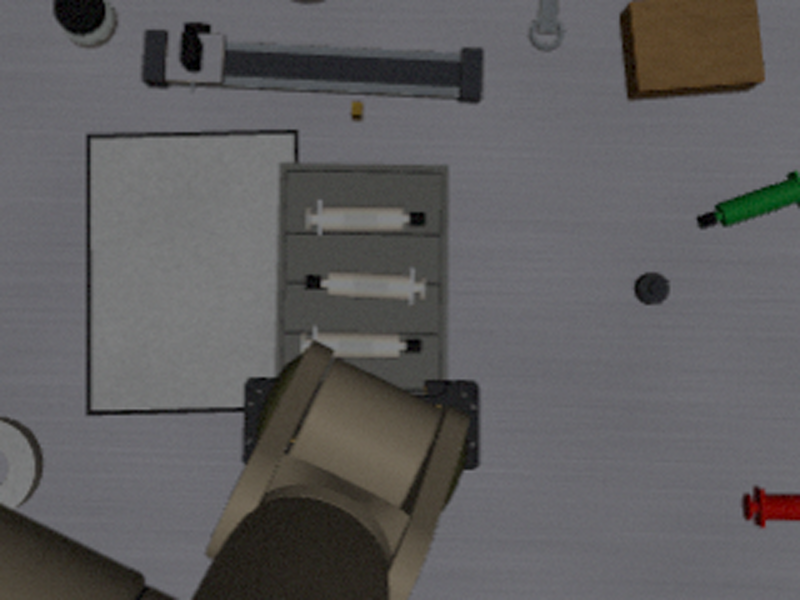

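View pics/w21.png

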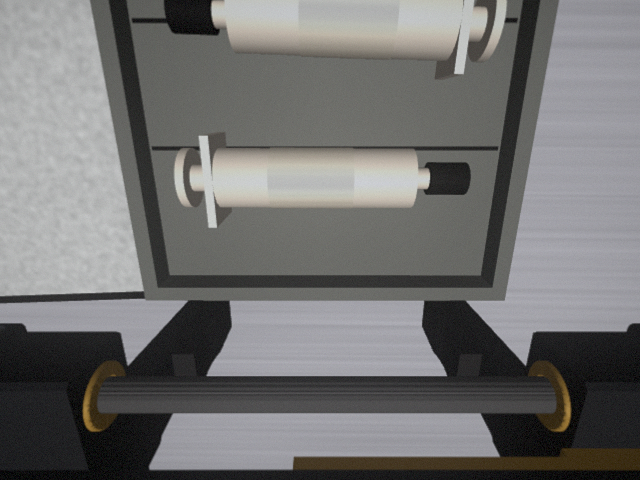

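```bash
python3 -m creep '[[100,[0.4,0,0],0],[100,[0.4,0,0],0],[100,[0.1,0,0],0],[100,[0,0,0],0],[100,[-2,0,0],0],[100,[-2,0,0],0],[100,[0,0,-5],0],[100,[0,0,-5],0],[100,[0,0,-2],0],[100,[-1,4.8,0],0],[100,[0,4.8,0],0],[100,[0,4.8,0],0],[100,[0,0,0],0]]'; python3 - <<'E'
from h import *
im=manip.camera("top"); c=cv2.resize(im[200:350,190:390,::-1],None,fx=4,fy=4,interpolation=cv2.INTER_CUBIC); cv2.imwrite("pics/t8.png",c)
go([.515,-.165,.07],1.59)
E
```

```text
time: 46.92
eef_pos: [0.3552, -0.1951, 0.1911]
orientation: [0.001, 1.0, 0.003, 0.001]
contact_force: [-0.7, 0.1, 0.2]
grip_width: 0.0875
t 46.98 tcp [ 0.3548 -0.1933  0.1909] yaw 0.008 grip 0.0883 tool shift cm [16.03 -2.71 12.1 ] zax [ 0.001 -0.001 -1.   ] roll 1.56
```

View pics/t8.png

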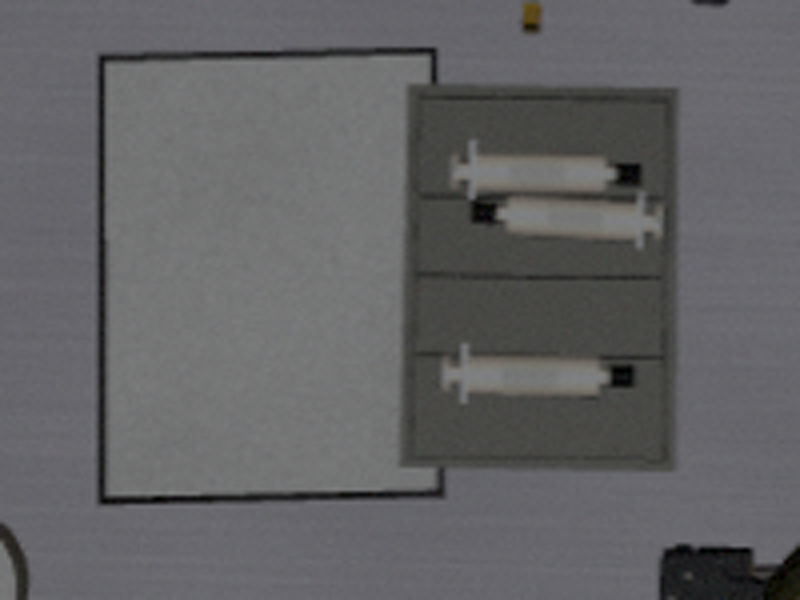

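```bash
cat >> h.py <<'E'
def pose(cs,z,s,o):
    W=np.array([w("top",(o[0]+a/s,o[1]+b/s),z)[:2] for a,b in cs]) # TL TR BL BR
    c=W.mean(0); d=(W[0]+W[1]-W[2]-W[3])/2; e=(W[0]+W[2]-W[1]-W[3])/2
    return c,np.arctan2(d[1],d[0]),np.hypot(*d),np.hypot(*e)
E
python3 - <<'E'
from h import *
t=pose([(408,87),(678,89),(400,466),(676,470)],.018,4,(190,200));m=pose([(100,57),(436,49),(101,501),(443,494)],0,4,(190,200))
print(t,m); y=m[1]; d=t[0]-m[0]; print("in mat",np.cos(y)*d[0]+np.sin(y)*d[1],-np.sin(y)*d[0]+np.cos(y)*d[1])
E
```

```text
(array([ 0.51702452, -0.04648611]), np.float64(0.012940842706478993), np.float64(0.20784964949955195), np.float64(0.14949211877375485)) (array([0.51577153, 0.10391437]), np.float64(0.0491846069989611), np.float64(0.24703209568949405), np.float64(0.18841049481017472))
in mat -0.0061429372408523765 -0.15028020439596687
```

```bash
python3 -m creep '[[100,[5.3,-0.7,0],0],[100,[5.3,-0.7,0],0],[100,[5.4,-0.6,0],0],[100,[0,0,0],-0.176],[100,[0,0,0],-0.176],[100,[0,0,0],-0.176],[100,[0,0,0],-0.176],[100,[0,0,0],-0.176],[100,[0,0,0],-0.176],[100,[0,0,0],-0.176],[100,[0,0,0],-0.176],[100,[0,0,0],-0.176],[100,[0,0,0],0],[100,[0,0,5],0],[100,[0,0,5],0],[100,[0,0,2],0],[100,[0,0,0],0]]'; python3 - <<'E'
from h import *
go([.517,.0185,.07],1.59)
im=manip.camera("wrist").copy();P=manip.camera_params("wrist")
cv2.imwrite("pics/w22.png",im[:,:,::-1])
E
```

```text
time: 49.1
eef_pos: [0.5142, -0.17, 0.0695]
orientation: [-0.001, 0.7, 0.714, -0.0]
contact_force: [-0.2, 0.4, 1.0]
grip_width: 0.0879
t 49.1 tcp [ 0.5142 -0.17    0.0695] yaw 1.591 grip 0.0879 tool shift cm [18.84  0.67 -0.03] zax [-0.002  0.002 -1.   ] roll 0.001
```

View pics/w22.png

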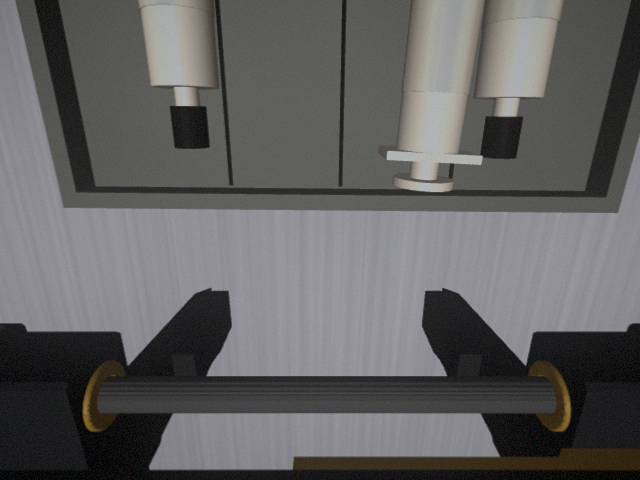

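```bash
python3 -m creep '[[100,[1.5,0.2,0],0],[100,[1.3,0,0],0],[100,[0.5,0,0],0],[100,[0.6,0,0],0],[100,[0.8,0,0],0],[100,[1,0,0],0],[100,[1,0,0],0],[100,[1,0,0],0],[100,[1,0,0],0],[100,[1,0,0],0],[100,[1,0,0],0],[100,[1,0,0],0],[100,[1,0,0],0],[100,[1,0,0],0],[100,[1,0,0],0],[100,[1,0,0],0],[100,[0.6,0,0],0],[100,[0.3,0,0],0],[100,[0,0,0],0]]'; python3 - <<'E'
from h import *
go([.517,.0185,.07],1.59)
im=manip.camera("wrist");P=manip.camera_params("wrist")
cv2.imwrite("pics/w23.png",im[:,:,::-1])
im=manip.camera("top"); c=cv2.resize(im[200:350,190:390,::-1],None,fx=4,fy=4,interpolation=cv2.INTER_CUBIC); cv2.imwrite("pics/t9.png",c)
E
```

```text
time: 51.52
eef_pos: [0.5129, -0.0049, 0.0704]
orientation: [0.0, 0.699, 0.715, 0.0]
contact_force: [0.6, -2.4, 1.1]
grip_width: 0.0887
t 51.52 tcp [ 0.5129 -0.0049  0.0704] yaw 1.594 grip 0.0887 tool shift cm [2.33 0.46 0.04] zax [ 0.001 -0.    -1.   ] roll 0.004
```

View pics/w23.png

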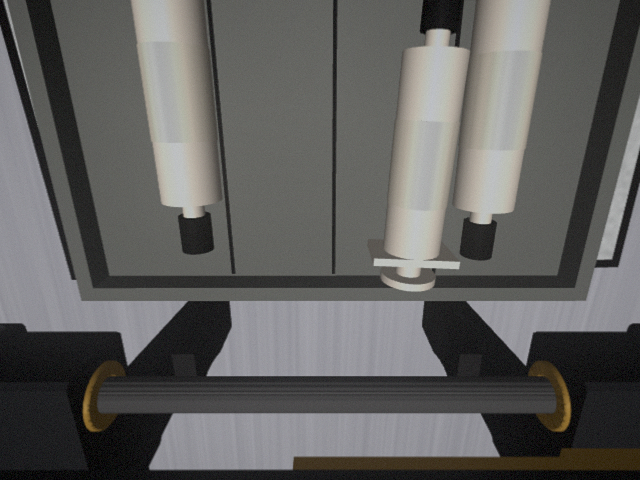

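View pics/t9.png

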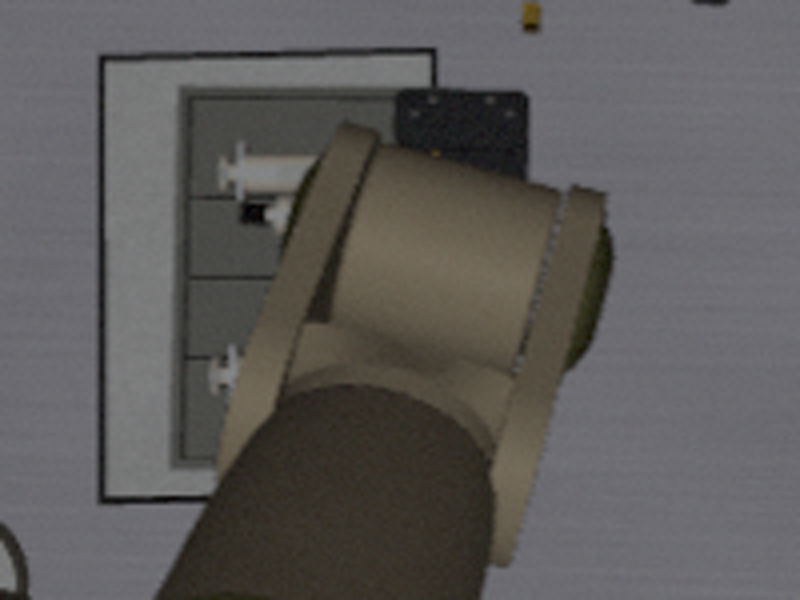

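```bash
python3 -m creep '[[100,[0.5,0,0],0],[100,[0.6,0,0],0],[100,[0.5,0,0],0],[100,[0.3,0,0],0],[100,[0.1,0,0],0],[100,[0,0,0],0],[100,[-2,0,0],0],[100,[-3,0,0],0],[100,[0,0,-4],0],[100,[0,0,-5],0],[90,[0,0,-4],0],[80,[-6,0,0],0],[80,[-6,0,0],0],[80,[-6,0,0],0],[80,[0,0,0],0]]'; python3 - <<'E'
from h import *
go([.695,-.05,.2],0.02)
im=manip.camera("top"); c=cv2.resize(im[200:350,190:390,::-1],None,fx=4,fy=4,interpolation=cv2.INTER_CUBIC); cv2.imwrite("pics/t10.png",c)
E
```

```text
time: 53.5
eef_pos: [0.5171, -0.2179, 0.1995]
orientation: [-0.001, 0.701, 0.714, 0.0]
contact_force: [-0.4, 0.3, 0.0]
grip_width: 0.0706
t 53.5 tcp [ 0.5171 -0.2179  0.1995] yaw 1.589 grip 0.0706 tool shift cm [16.46 18.09 -0.05] zax [-0.001  0.001 -1.   ] roll 1.569
```

View pics/t10.png

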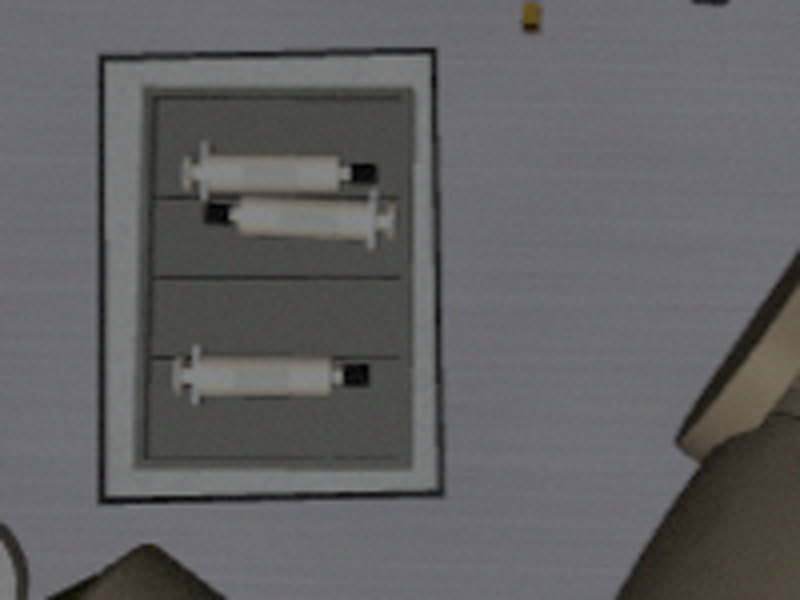

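```bash
python3 -m creep '[[80,[4.65,2.6,0],0],[80,[4.65,2.6,0],0],[80,[4.65,2.6,0],0],[80,[4.65,2.6,0],0],[80,[4.65,2.6,0],0],[80,[4.65,2.6,0],0],[80,[4.7,2.6,0],0],[80,[0,0,0],0.174],[80,[0,0,0],0.174],[80,[0,0,0],0.174],[80,[0,0,0],0.174],[80,[0,0,0],0.174],[80,[0,0,0],0.174],[80,[0,0,0],0.174],[80,[0,0,0],0.174],[70,[0,0,0],0.174],[70,[0,0,0],0],[70,[0,0,0],0]]'; python3 - <<'E'
from h import *
go([.6985,.108,.111],-0.022)
im=manip.camera("wrist");P=manip.camera_params("wrist")
cv2.imwrite("pics/w24.png",im[:,:,::-1])
E
```

```text
time: 55.8
eef_pos: [0.6915, 0.1162, 0.2001]
orientation: [-0.0, 1.0, 0.016, -0.0]
contact_force: [-1.0, -0.2, 0.4]
grip_width: 0.0617
t 55.8 tcp [0.6915 0.1162 0.2001] yaw 0.032 grip 0.0617 tool shift cm [0.68 0.84 8.91] zax [-0.001  0.    -1.   ] roll 0.054
```

View pics/w24.png

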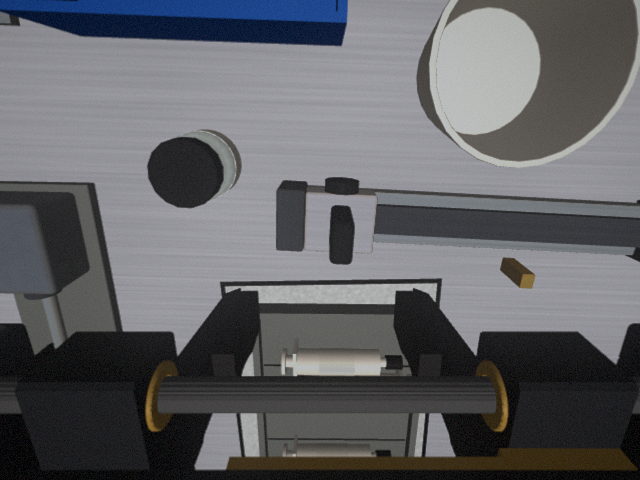

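```bash
python3 -m creep '[[70,[0.7,0.85,0],0.054],[70,[0,0,5],0],[70,[0,0,3.9],0],[70,[0,0,0],0],[0,[0,0,0],0],[0,[0,0,0],0],[0,[0,0,0],0],[0,[0,0,0],0],[0,[0,0,0],0],[0,[0,0,0],0]]'; python3 - <<'E'
from h import *
go([.6958,-.0389,.111],-0.022)
E
```

```text
time: 57.1
eef_pos: [0.6993, 0.1069, 0.1114]
orientation: [-0.0, 1.0, -0.013, 0.0]
contact_force: [0.1, 0.1, 1.0]
grip_width: 0.0137
t 57.1 tcp [0.6993 0.1069 0.1114] yaw -0.026 grip 0.0137 tool shift cm [ 0.03 14.59  0.04] zax [ 0.  0. -1.] roll -0.004
```

```bash
python3 -m creep '[[0,[0,0.8,0],0],[0,[0,1.6,0],0],[0,[0,1.6,0],0],[0,[0,1.6,0],0],[0,[0,1.6,0],0],[0,[0,1.6,0],0],[0,[0,1.6,0],0],[0,[0,1.6,0],0],[0,[0,1.4,0],0],[0,[0,0.8,0],0],[0,[0,0.3,0],0],[0,[0,0,0],0],[0,[0,0,0],0]]'; python3 - <<'E'
from h import *
go([.6958,-.0389,.111],-0.022)
im=manip.camera("wrist");P=manip.camera_params("wrist")
cv2.imwrite("pics/w25.png",im[:,:,::-1])
im=manip.camera("top");cv2.imwrite("pics/t11.png",cv2.resize(im[160:230,270:380,::-1],None,fx=7,fy=7,interpolation=cv2.INTER_CUBIC))
E
```

```text
time: 58.72
eef_pos: [0.6959, -0.0395, 0.1115]
orientation: [0.001, 1.0, -0.013, 0.001]
contact_force: [5.1, -1.8, 1.3]
grip_width: 0.0137
t 58.73 tcp [ 0.6959 -0.0395  0.1115] yaw -0.027 grip 0.0137 tool shift cm [-0.01 -0.06  0.05] zax [ 0.002 -0.001 -1.   ] roll -0.005
```

View pics/w25.png

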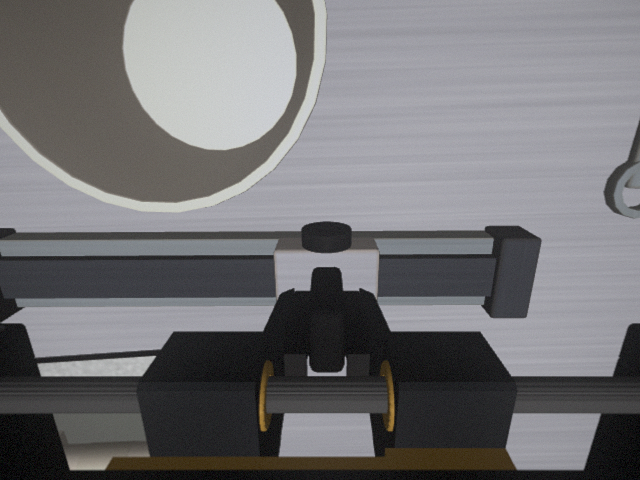

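View pics/t11.png

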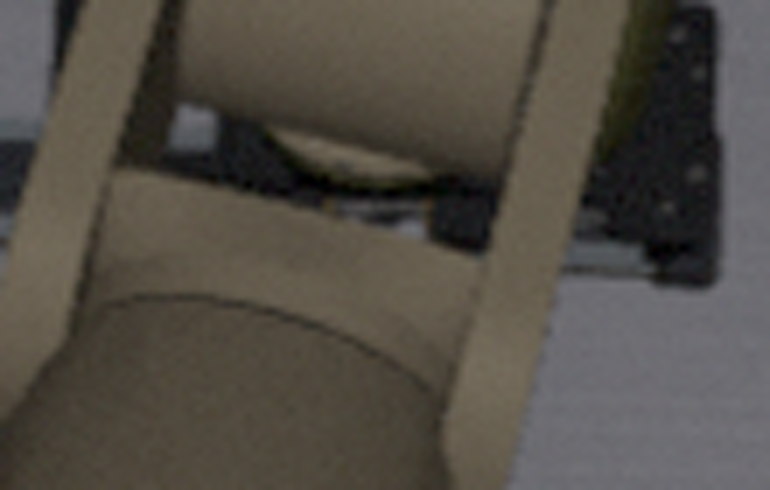

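Release, rise, back off to the side and inspect.

```bash
python3 -m creep '[[35,[0,0,0],0],[35,[0,0,0],0],[35,[0,0,0],0],[35,[0,0,-4],0],[35,[0,0,-5],0],[60,[-2,4,-3],0],[60,[-5,3,0],0],[60,[-5,3,0],0],[60,[-5,3,0],0],[60,[-3,5,0],0],[60,[0,5,0],0],[60,[0,0,0],0]]'; python3 - <<'E'
from h import *
go([.5,-.3,.2],0)
im=manip.camera("top");cv2.imwrite("pics/t12.png",im[:,:,::-1]);cv2.imwrite("pics/t13.png",cv2.resize(im[160:230,270:380,::-1],None,fx=7,fy=7,interpolation=cv2.INTER_CUBIC))
E
```

```text
time: 60.32
eef_pos: [0.4888, -0.2655, 0.2311]
orientation: [0.0, 1.0, -0.015, 0.0]
contact_force: [-0.0, 0.5, 1.0]
grip_width: 0.0526
t 60.33 tcp [ 0.4888 -0.2655  0.2311] yaw -0.03 grip 0.0526 tool shift cm [1.22 3.42 3.11] zax [ 0.    -0.001 -1.   ] roll -0.03
```

View pics/t12.png

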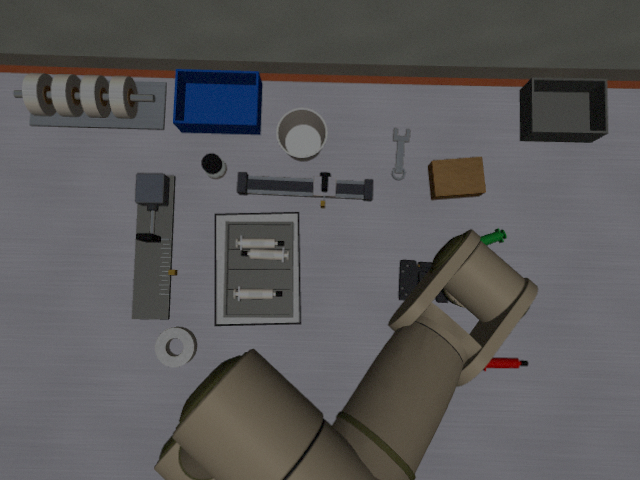

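View pics/t13.png

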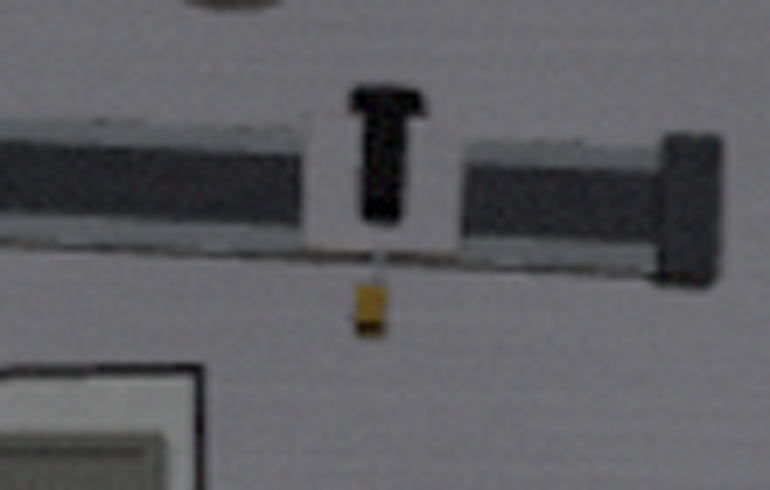

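```bash
python3 -m creep '[[60,[4,-4,0],0],[60,[4,-4,0],0],[60,[4,-4,0],0],[60,[4,-4,0],0],[60,[4,-4,0],0],[60,[0.8,-2.3,3],0],[80,[0,0,0],0],[80,[0,0,0],0]]'; python3 - <<'E'
from h import *
go([.6958,-.037,.111],-.022)
im=manip.camera("wrist");P=manip.camera_params("wrist")
cv2.imwrite("pics/w26.png",im[:,:,::-1]);cv2.imwrite("pics/w27.png",cv2.resize(im[170:310,240:400,::-1],None,fx=4.2,fy=4.2,interpolation=cv2.INTER_CUBIC))
E
```

```text
time: 61.38
eef_pos: [0.703, -0.0453, 0.2023]
orientation: [0.0, 1.0, -0.013, 0.0]
contact_force: [-0.7, -0.5, -0.7]
grip_width: 0.0701
t 61.38 tcp [ 0.703  -0.0453  0.2023] yaw -0.026 grip 0.0701 tool shift cm [-0.75 -0.81  9.13] zax [ 0.001 -0.    -1.   ] roll -0.004
```

View pics/w27.png

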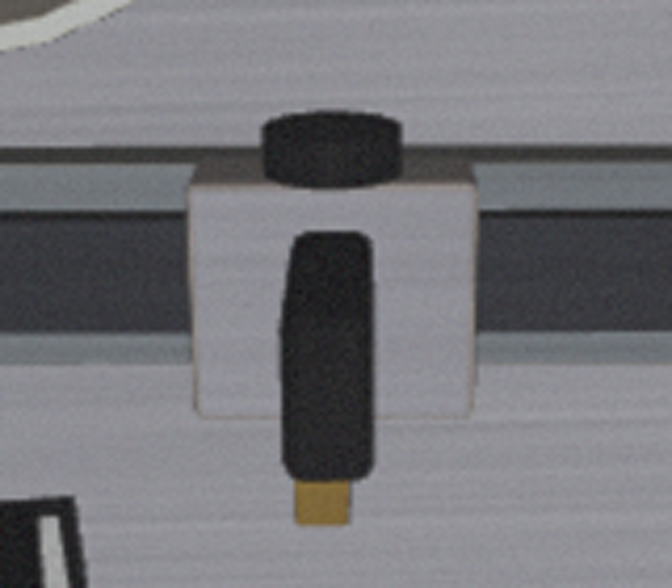

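```bash
python3 -m creep '[[70,[-0.7,-0.6,4],0],[70,[0,0,3],0],[70,[0,0,2.1],0],[70,[0,0,0],0],[0,[0,0,0],0],[0,[0,0,0],0],[0,[0,0,0],0],[0,[0,0,0],0],[0,[0,0,0],0],[0,[0,0,0],0]]'
```

```text
time: 62.68
eef_pos: [0.6964, -0.0391, 0.1103]
orientation: [0.0, 1.0, -0.013, 0.0]
contact_force: [-0.4, -0.6, 0.9]
grip_width: 0.0134
```

```bash
python3 -m creep '[[0,[0,-0.15,0],0],[0,[0,-0.1,0],0],[0,[0,0,0],0],[0,[0,0,0],0]]' && python3 -m creep '[[35,[0,0,0],0],[35,[0,0,0],0],[35,[0,0,0],0],[35,[0,0,-4],0],[60,[0.7,0.8,-5.1],0],[80,[0,0,0],0],[80,[0,0,0],0]]'; python3 - <<'E'
from h import *
go([.6958,-.037,.111],-.022)
im=manip.camera("wrist");P=manip.camera_params("wrist")
cv2.imwrite("pics/w28.png",cv2.resize(im[170:310,240:400,::-1],None,fx=4.2,fy=4.2,interpolation=cv2.INTER_CUBIC))
E
```

```text
time: 63.18
eef_pos: [0.6965, -0.0366, 0.1103]
orientation: [-0.0, 1.0, -0.013, 0.0]
contact_force: [-1.2, -1.6, 2.1]
grip_width: 0.0141
time: 64.05
eef_pos: [0.7029, -0.0446, 0.2004]
orientation: [-0.0, 1.0, -0.013, -0.001]
contact_force: [-0.0, 0.0, -0.1]
grip_width: 0.0589
t 64.05 tcp [ 0.7029 -0.0446  0.2004] yaw -0.026 grip 0.0589 tool shift cm [-0.72 -0.74  8.94] zax [-0.001  0.    -1.   ] roll -0.004
```

View pics/w28.png

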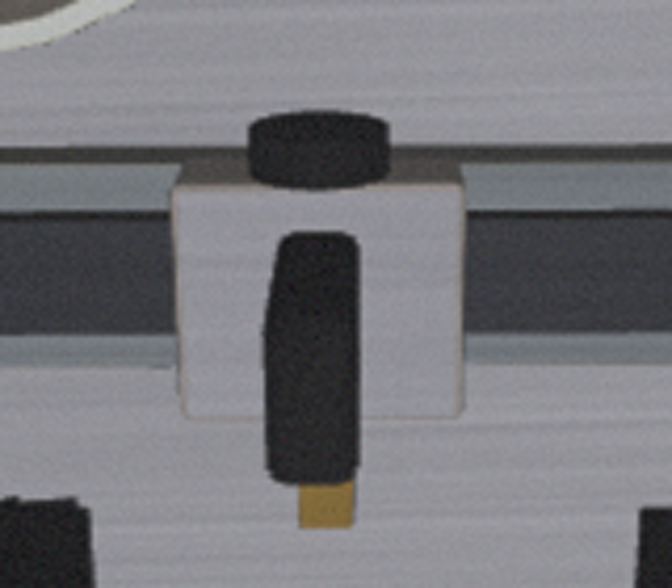

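```bash
python3 -m creep '[[60,[-2,4,-3],0],[60,[-5,3,0],0],[60,[-5,3,0],0],[60,[-5,3,0],0],[60,[-3,5,0],0],[60,[0,5,0],0],[60,[0,0,0],0],[60,[0,0,0],0]]'; python3 - <<'E'
from h import *
im=manip.camera("top");cv2.imwrite("pics/t14.png",cv2.resize(im[155:335,125:390,::-1],None,fx=3,fy=3,interpolation=cv2.INTER_CUBIC))
im=manip.camera("scene");cv2.imwrite("pics/s14.png",im[:,:,::-1])
E
```

```text
time: 65.1
eef_pos: [0.4972, -0.2686, 0.2302]
orientation: [-0.001, 1.0, -0.013, -0.001]
contact_force: [0.3, -0.3, 0.3]
grip_width: 0.0529
```

View pics/t14.png

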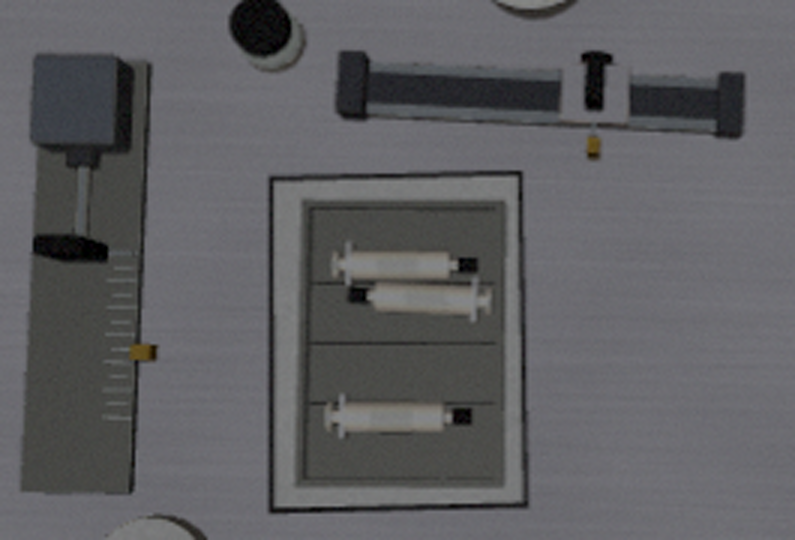

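View pics/s14.png

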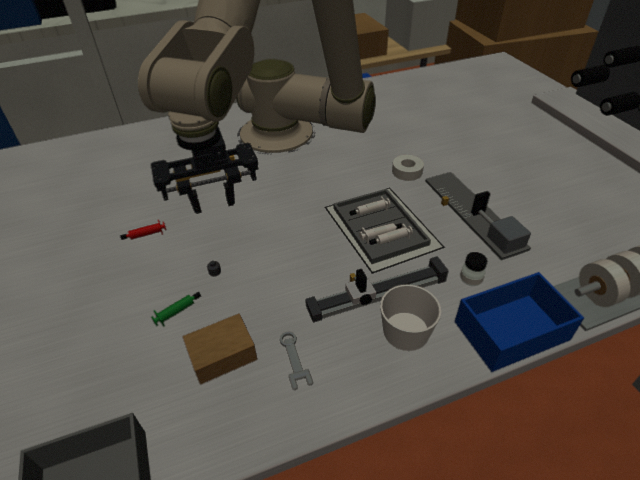

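```bash
python3 -c "
from bench import manip
print(manip.finish_job())"
```

```text
the job is handed in; nothing more can be done
None
```

I carried out all five steps in the order given and handed the job in at about 65 s of the 208 s. The hand-in reported no verdict.

- **Guide to the stop:** I pushed the guide until the tool felt 25 N against the end stop.
- **Tension gauge:** In the top view the handle's pointer was within about 1 mm of the brass clip. I held it there for over 2 s, then eased it home in small steps. It still shows home in the last pictures.
- **Syringes:** Only three white syringes were present. All three lie flat in the tray; I did not touch the red and green look-alikes. While I was pushing the tray, the middle syringe got knocked about 3 cm aside inside it. It stayed flat, roughly 10–15 mm off the tray's centre line, which is within limits.
- **Tray:** I slid it on the bench in two pushes and never lifted it. It now sits about 3–4 mm from the mat's centre and nearly square, with the white border visible all round.
- **Guide to its clip:** My first placing looked about 2 mm off in both the wrist and top views. I gripped it again and nudged it, and the last wrist view shows it within about 1 mm.

In the last pictures the bystanders look unmoved, and the arm stands clear of everything.

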